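Take the control board from its rack and clamp it in the board holder

TASK

Draw the tall control board up out of its slot in the rack by its upper edge and lay it flat on the bare worktop, component side up, letting go of it. Then pick it up again by its two long edges and set it, still component side up, on the rail of the board holder, centred across it and with one end pushed home under the lip of the fixed jaw; let go and swing the clamp lever until the sliding jaw grips the other end firmly. Never let go of the board in mid-air, and leave the other two boards in their slots and the things round about where they are.

Things in the scene. Friction and masses are not known exactly. Their poses are not given: they have to be found in the camera images.
- control_board: Control board, the only tall board in the rack: green circuit board in a grey carrier, 66 (x) by 100 (y) by 8 mm (z, thickness), 0.1 to 0.17 kg. Origin: centre of its flat underside; z points out of the component side, where 3 black relays and a white terminal strip stand up to 12 mm above the carrier. In the rack its -x edge is up and the component side faces away from the robot.
- board_top_edge (a point): Middle of the control board's -x edge, half-way through its thickness: the upper edge while it is in the rack. Axes as the board's. Within 23 mm of this edge, and within 6 mm of the two 66 mm long ends (y = +-50 mm), nothing stands higher than the carrier.
- supply_board: Another board in the rack, 50 by 100 by 8 mm, with a black transformer block and two round capacitors; frame as for the control board, upper edge 16 mm lower. Stays in its slot.
- sensor_board: Third board in the rack, 50 by 100 by 8 mm, with a terminal strip and flat chips; frame as for the control board. Stays in its slot.
- rack: Fixed slotted rack, 130 (x) by 122 mm (y). Its two metal end cheeks carry black guide ribs that form 3 upright slots at x = -38, 0, +38 mm, each 11 mm wide, 103 mm from cheek to cheek, guiding up to 48 mm above the worktop. Origin: centre of its underside. Boards stand 6 mm above the worktop: the control board's upper edge is at 72 mm, the others' at 56 mm. Which board is in which slot varies.
- holder: Fixed board holder: metal rail 30 mm wide, top 30 mm above the worktop, along the holder's y from -76 to +156 mm. Fixed jaw at the -y end, 44 mm wide: face at y = -50 mm, its lip (41 to 47 mm above the worktop) overhangs 7 mm toward +y: a board end on the rail slides under it. Lever housing: y = 114 to 154 mm, 56 mm high. Origin: on the worktop below the middle of a clamped board.
- board_seat (a point): Point on the rail top, 30 mm above the holder's origin, where the centre of the clamped board's underside belongs; axes as the holder's (y along the rail, away from the fixed jaw).
- sliding_jaw: Jaw on the rail facing the fixed jaw, 44 mm wide, 30 mm long, its lip (41 to 47 mm above the worktop) overhanging 4 mm toward the fixed jaw. Origin: at worktop height below the middle of its jaw face; axes as the holder's. It starts open at y = 70 mm in the holder's frame (jaws 120 mm apart) and moves only with the clamp lever, 16 mm toward the fixed jaw per rad.
- clamp_lever (a joint): Swing of the black clamp lever in rad about the vertical axis at lever_pivot: 0 = open, pointing square away from the rail (holder's -x); it swings toward the holder's +y, away from the fixed jaw, and closes the sliding jaw through a rack and pinion. The jaws are 100 mm apart at 1.25, the stop is at 1.55. Free swing takes about 3 N at the tip; it stays where it is left and holds the jaw.
- lever_tip (a point): Centre of the ball (16 mm across) at the end of the clamp lever's 11 mm thick handle, 68 mm above the worktop and 66 mm from the pivot.
- lever_pivot (a point): Point on the lever's vertical axis at the height of lever_tip, above the rail's middle line at y = 134 mm in the holder's frame. The hub there is 24 mm across, its top 73 mm above the worktop.
- pressure_gauge: Round pressure gauge lying on its back, 86 by 65 by 25 mm; bystander.
- paste_tin: Round tin with a white lid, 77 mm across, 40 mm high, standing behind the holder; bystander.
- union_brass: Brass pipe union standing up, 46 by 40 by 40 mm; bystander.

How it is judged:
By the outcome, as a careful person would: the job done as asked, in the order asked, and still so for the second after the job is handed in, with the robot touching nothing.
It also fails if it takes over 64 s, if anything falls off the work surface, if the arm or the gripper's body presses on something with over 40 N, if the wrist force passes 120 N, or if a joint passes its speed limit or range.

ROBOT

A 6-joint arm with a two-finger parallel gripper is mounted at the origin on a cart in front of the work surface, level with it; the furniture and walls round the work are solid. World frame = base frame: x ahead of the robot, y to its left, z up, the work surface at z = 0. Lengths are in mm, angles in rad, forces in N, time in s.
With the tool pointing down it reaches from about 275 to 750 mm from the base axis. Payload 10.2 kg.
Tool frame: the origin (TCP) lies midway between the tips of the shut fingers; the grasp point (between the pads) lies 19 mm behind it; z points along the fingers, y is the direction in which the jaws open and shut (so a half turn about z gives the same grasp; the last joint's range is limited). The gripper opens to 88 mm and grips with 3 to 60 N. Pads are 18 mm wide; open, the fingers measure 123 mm over their backs; the gripper's body (75 mm by 187 mm) begins 45 mm behind the grasp point.
Start: joints at [-0.223, 0.313, 1.498, -0, 1.331, -0.223], TCP at [525.006, -0.013, 217.62] pointing down, gripper open.
Joint ranges: [-2.94, 2.94], [-0.97, 2.17], [0.19, 2.56], [-1.23, 4.37], [0.02, 3.11], [-2.88, 2.88]. Speed limits (rad/s): [2.39, 2.39, 3.01, 3.14, 3.14, 3.14].

INTERFACE

Orientations are given as a rotation vector (axis times angle).
In Python, from station import monitor, eyes, manip, finder gives the robot as it stands.
- The arm moves only by the tool drive_tool, never from a script. Its argument "moves" is a list of rows, each an object of numbers: "tx", "ty", "tz": the shift along the tool's x, y, z in mm; "wx", "wy", "wz": the turn, a rotation vector about the tool's x, y, z in degrees; "hand": the opening, from 0 (shut) to 1 (fully open). In form: [{"tx": .., "ty": .., "tz": .., "wx": .., "wy": .., "wz": .., "hand": ..}, ...]. A call has 1 to 10 rows; each row is the pose to reach, as a shift and turn from the pose measured when the call began, along the tool's axes at that moment; what a row does not reach only later rows make up. A row lasts 1/12 s, in which the tool goes at most 41.7 mm and 7.16 degrees, less where a joint would pass 70% of its speed; a pose out of reach is approached as far as the arm can. A call with a gripper value outside its range is refused whole. The fingers move at their own pace and stop on an object; "force" is the grip in N (left out, the last holds). Time passes only in rows, so rows that repeat a pose let the fingers close. It gives the time, the measured TCP pose, the force and the opening at its end, in the units of the state.
- monitor.get_state(): the state, without advancing time (a new reading comes with each control period).
- eyes.read_camera(name): name is "scene" or "side" or "wrist"; returns the picture (400x640x3 uint8, blue, green, red); there is no depth.
- eyes.get_calibration(name): a dict with "fov_y" (degrees; the focal length in pixels is half the picture's height over the tangent of half this angle, whatever the lens; pixels are square), "cx", "cy" (the principal point, pixels), "dist" ([k1, k2, p1, p2, k3] as OpenCV has them; the pictures are not rectified), "pose" (4x4, takes a point from camera to world coordinates); the wrist camera has in their place "mount" (4x4, takes a point from camera to tool coordinates, whose origin is the TCP and whose axes are the flange's). Camera axes: x right, y up, looking along -z (the intrinsics and any distortion apply to the point x, -y, -z); pixel columns grow to the right and rows downward; lengths in mm; the calibration is good to about 2 mm. A picture is of the moment at which its call begins: read the wrist's pose just before it. get_calibration takes no time and is no camera call.
- manip.job_done(): hands the job in, once; it reports no verdict.
Trained networks look in the newest picture that a camera, given by its name, has taken for a name from the list of things; names that differ only in an ending like _2 or _b are one class to them, and where a whole thing is asked for, a point or a joint stands for the part that bears it (a point fixed in the world has none). Each returns a list of dicts, best first, with "confidence" (0 to 1); they miss things now and then, are a little off and sometimes report something else, mostly with a low value. They report only what shows in the picture. A call takes as long as a camera call.
- finder.look_for(camera, thing): "xyz" ([x, y, z] in mm, in world coordinates, good to about 4 mm: the middle of the surface that is visible of it).
- finder.regions_of(camera, thing): "mask" (400x640 bool, what is visible of it).
- finder.spot_point(camera, thing): "xyz" ([x, y, z] in mm, in world coordinates, good to about 4 mm: a listed point, or the origin of a listed thing).
The state is a dict: "time": time; "joint_positions": joint angles; "joint_velocities": joint speeds; "joint_efforts": joint torques, N m; "eef_pos": TCP position; "eef_rot": TCP orientation; "contact_force": force on the tool from outside, world axes, zero at the start; "moment": the same for the moment, N m; "finger_gap": finger opening in mm.
Only numpy, scipy, OpenCV 4.12 (cv2) and the standard library are available. Lean on these libraries where they do the work, as an engineer would, in place of code of your own. Each camera call takes 0.05 s, during which the arm holds its last target. There are 200 camera calls.

## Working session

There is one attempt and no reset: what is moved stays moved. The work goes in short steps, Python scripts to look and compute and a tool call to move; the robot and the scene stay as the last step left them, time stands still between calls to the robot, and variables do not carry over. Pictures are saved under pics/ and viewed, about 8 in all and at most 12, crops included, and the job is handed in when it is done.

Besides the shell and the picture viewer there is one more tool, called after ">>>" as name(argument=value, ...) on one line, values as JSON. drive_tool: Moves the arm, as the interface text tells. Its arguments: {"type":"object","properties":{"moves":{"type":"array","items":{"type":"object","properties":{"tx":{"type":"number"},"ty":{"type":"number"},"tz":{"type":"number"},"wx":{"type":"number"},"wy":{"type":"number"},"wz":{"type":"number"},"hand":{"type":"number"}}}},"force":{"type":"number"}},"required":["moves"]}

```bash
mkdir -p pics; ls
cat > h.py <<'E'
from station import monitor, eyes, manip, finder
import numpy as np, cv2
from scipy.spatial.transform import Rotation as R
def cal(n):
    c=eyes.get_calibration(n); f=200/np.tan(np.radians(c['fov_y']/2))
    K=np.array([[f,0,c['cx']],[0,f,c['cy']],[0,0,1.]])
    return c,K,np.array(c['dist'],float)
def tool():
    s=monitor.get_state(); T=np.eye(4); T[:3,:3]=R.from_rotvec(s['eef_rot']).as_matrix(); T[:3,3]=s['eef_pos']; return T
def campose(n,T=None):
    c,_,_=cal(n)
    return np.array(c['pose']) if 'pose' in c else (tool() if T is None else T)@np.array(c['mount'])
def proj(n,P,T=None):
    c,K,d=cal(n); M=np.linalg.inv(campose(n,T)); p=(M[:3,:3]@np.atleast_2d(P).T).T+M[:3,3]
    p=p*[1,-1,-1]; return cv2.projectPoints(p,np.zeros(3),np.zeros(3),K,d)[0][:,0]
def unproj(n,uv,z,T=None):
    c,K,d=cal(n); M=campose(n,T)
    u=cv2.undistortPoints(np.array(uv,float).reshape(-1,1,2),K,d)[:,0]
    r=np.c_[u[:,0],-u[:,1],-np.ones(len(u))]@M[:3,:3].T
    return M[:3,3]+r*((z-M[2,3])/r[:,2])[:,None]
def st():
    s=monitor.get_state(); print({k:np.round(s[k],3).tolist() for k in ['time','joint_positions','eef_pos','eef_rot','contact_force','finger_gap']})
def goto(p,Rd=None):
    "print shift/turn in tool axes to reach world p,Rd(matrix)"
    T=tool(); d=T[:3,:3].T@(np.array(p)-T[:3,3]); print('shift',np.round(d,1))
    if Rd is not None: print('turn deg',np.round(np.degrees(R.from_matrix(T[:3,:3].T@Rd).as_rotvec()),1))
E
python3 - <<'E'
from h import *
st(); print(np.round(tool(),3))
ims=[]
for n in ['scene','side']:
    im=eyes.read_camera(n); cv2.imwrite(f'pics/{n}0.png',im)
    print(n,np.round(campose(n)[:3,3]))
    for t in ['control_board','supply_board','sensor_board','rack','holder','sliding_jaw','pressure_gauge','paste_tin','union_brass','board_top_edge','board_seat','lever_tip','lever_pivot']:
        r=finder.spot_point(n,t); print(t,[(np.round(q['xyz']).tolist(),round(q['confidence'],2)) for q in r[:2]])
st()
E
```

```text
pics
{'time': 0.0, 'joint_positions': [-0.223, 0.313, 1.498, 0.0, 1.331, -0.223], 'eef_pos': [524.715, 0.034, 217.062], 'eef_rot': [-2.221, -2.221, 0.001], 'contact_force': [-0.164, -0.014, -0.158], 'finger_gap': 87.944}
[[ 0.00000e+00  1.00000e+00 -1.00000e-03  5.24715e+02]
 [ 1.00000e+00 -0.00000e+00  0.00000e+00  3.40000e-02]
 [ 0.00000e+00 -1.00000e-03 -1.00000e+00  2.17062e+02]
 [ 0.00000e+00  0.00000e+00  0.00000e+00  1.00000e+00]]
scene [127. 799. 972.]
control_board [([496.0, 271.0, 42.0], 0.6), ([397.0, -266.0, 1.0], 0.59)]
supply_board [([524.0, 267.0, 29.0], 0.55), ([525.0, -161.0, 32.0], 0.48)]
sensor_board [([452.0, 276.0, 31.0], 0.55)]
rack [([492.0, 270.0, 70.0], 0.36), ([526.0, -28.0, 68.0], 0.31)]
holder [([525.0, -158.0, 6.0], 0.58)]
sliding_jaw [([526.0, -90.0, 5.0], 0.74)]
pressure_gauge [([401.0, -268.0, -2.0], 0.61)]
paste_tin [([656.0, -53.0, 2.0], 0.96)]
union_brass [([624.0, 194.0, 2.0], 0.76), ([524.0, -162.0, 31.0], 0.56)]
board_top_edge [([496.0, 270.0, 69.0], 0.71)]
board_seat [([526.0, -161.0, 31.0], 0.58)]
lever_tip [([466.0, -25.0, 71.0], 0.57)]
lever_
[... 153 characters left out ...]
nsor_board [([456.0, 280.0, 31.0], 0.67)]
rack [([494.0, 271.0, 0.0], 0.83), ([395.0, -268.0, -3.0], 0.34)]
holder [([526.0, -161.0, 2.0], 0.65)]
sliding_jaw [([531.0, -90.0, -3.0], 0.69)]
pressure_gauge [([401.0, -269.0, 1.0], 0.92)]
paste_tin [([652.0, -58.0, 3.0], 0.97)]
union_brass [([619.0, 189.0, 2.0], 0.5)]
board_top_edge [([494.0, 270.0, 75.0], 0.69)]
board_seat [([524.0, -162.0, 34.0], 0.94)]
lever_tip [([466.0, -21.0, 67.0], 0.77)]
lever_pivot [([534.0, -28.0, 68.0], 0.53)]
{'time': 1.4, 'joint_positions': [-0.223, 0.313, 1.498, -0.0, 1.331, -0.223], 'eef_pos': [525.011, -0.017, 217.615], 'eef_rot': [-2.221, -2.221, 0.0], 'contact_force': [0.25, 0.471, 0.037], 'finger_gap': 88.256}
```

View pics/scene0.png

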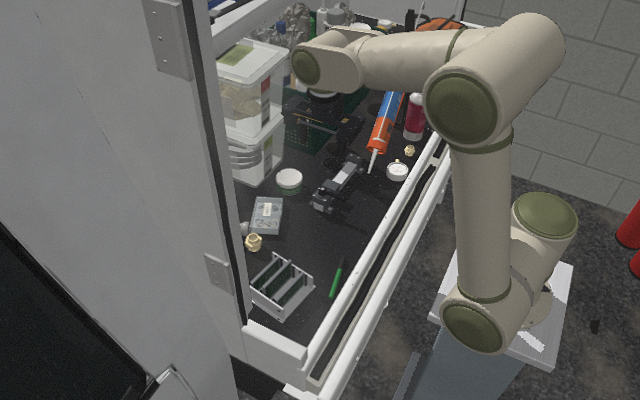

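View pics/side0.png

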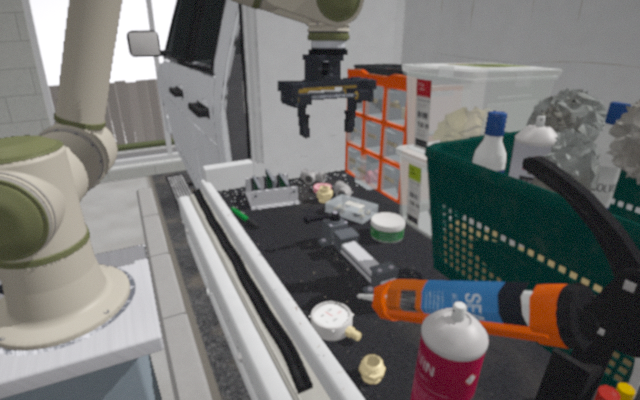

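Scene view: the rack is at px (283,285), the union at (253,242), a clear box at (267,215), a green pen at (337,277), the holder at (340,183), the tin at (289,178) and the gauge at (397,171). I'll map the free area and move the wrist camera over the rack.

Run:
```python
from h import *
for nm,uv in dict(box=[(255,197),(284,200),(277,236),(247,232)],pen=[(341,258),(331,299)],rail=[(250,330),(305,350),(430,140),(320,385),(440,165)],lft=[(237,290),(247,322)]).items():
    print(nm,np.round(unproj('scene',uv,5)[:,:2]).tolist())
print(np.round(cal('wrist')[0]['mount'],2).tolist(), cal('wrist')[1][0,0])
im=cv2.imread('pics/scene0.png')[160:340,200:420]; cv2.imwrite('pics/c1.png',cv2.resize(im,None,fx=3.5,fy=3.3,interpolation=cv2.INTER_CUBIC))
goto([480,200,230])
```

```text
box [[717.0, 35.0], [637.0, 5.0], [585.0, 130.0], [663.0, 157.0]]
pen [[403.0, 114.0], [370.0, 236.0]]
rail [[495.0, 397.0], [361.0, 380.0], [355.0, -467.0], [295.0, 435.0], [288.0, -361.0]]
lft [[582.0, 322.0], [512.0, 384.0]]
[[-0.0, 0.96, 0.29, 75.42], [1.0, 0.0, -0.0, -1.04], [-0.0, 0.29, -0.96, -165.58], [0.0, 0.0, 0.0, 1.0]] 292.35865332354734
shift [200.  -45.  -12.4]
```

>>> drive_tool(moves=[{"tx": 40,"ty": -10},{"tx": 80,"ty": -20},{"tx": 120,"ty": -30},{"tx": 160,"ty": -40},{"tx": 190,"ty": -45},{"tx": 190,"ty": -45}])

```text
validation failed for argument at $.mo...
```

>>> drive_tool(moves=[{"tx": 40,"ty": -10,"tz": 0,"wx": 0,"wy": 0,"wz": 0,"hand": 1},{"tx": 80,"ty": -20,"tz": 0,"wx": 0,"wy": 0,"wz": 0,"hand": 1},{"tx": 120,"ty": -30,"tz": 0,"wx": 0,"wy": 0,"wz": 0,"hand": 1},{"tx": 160,"ty": -40,"tz": 0,"wx": 0,"wy": 0,"wz": 0,"hand": 1},{"tx": 190,"ty": -45,"tz": 0,"wx": 0,"wy": 0,"wz": 0,"hand": 1},{"tx": 190,"ty": -45,"tz": 0,"wx": 0,"wy": 0,"wz": 0,"hand": 1}], force=20)

```text
time: 1.9
eef_pos: [478.6, 194.3, 217.8]
eef_rot: [-2.215, -2.226, -0.001]
contact_force: [0.6, 0.1, 0.2]
finger_gap: 88.5
```

Run:
```python
from h import *
T=tool(); im=eyes.read_camera('wrist')
for t in ['control_board','supply_board','sensor_board','rack','board_top_edge']:
    r=finder.spot_point('wrist',t); print(t,[(np.round(q['xyz'],1).tolist(),round(q['confidence'],2)) for q in r[:2]])
cv2.imwrite('pics/w1.png',im); st(); np.save('T1.npy',T)
```

```text
control_board [([489.2, 271.6, 36.5], 0.67)]
supply_board []
sensor_board [([457.0, 278.7, 28.3], 0.91)]
rack [([494.2, 275.3, 3.3], 0.91), ([458.0, 279.6, 29.7], 0.22)]
board_top_edge [([494.4, 270.2, 73.1], 0.61)]
{'time': 2.2, 'joint_positions': [0.147, 0.294, 1.524, -0.0, 1.324, 0.149], 'eef_pos': [480.396, 188.848, 217.577], 'eef_rot': [2.223, 2.219, -0.0], 'contact_force': [0.434, 0.359, -0.501], 'finger_gap': 88.311}
```

View pics/w1.png

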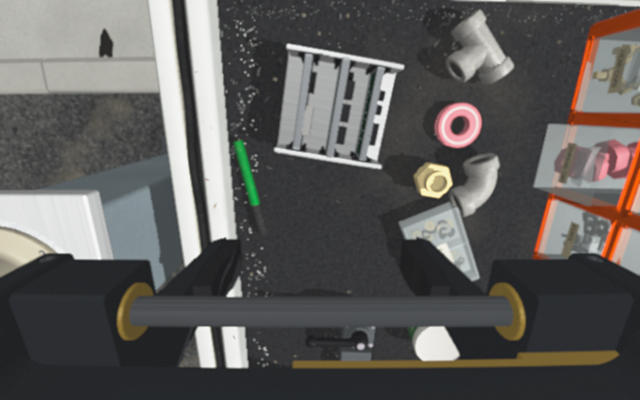

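The wrist view shows the rack at px (276-403, 45-166) with the middle (tall) board's upper edge running from about (346,60) to (333,158), yawed about −8°. I'll refine the edge numerically.

Run:
```python
from h import *
T=np.load('T1.npy'); print(T[:3,3])
im=cv2.imread('pics/w1.png')
m=finder.regions_of('wrist','control_board'); print(len(m), m[0]['confidence'] if m else 0)
if m:
    mk=m[0]['mask'].astype(np.uint8); ys,xs=np.nonzero(mk); print(xs.min(),xs.max(),ys.min(),ys.max(),cv2.minAreaRect(np.c_[xs,ys].astype(np.float32)))
    c,_=cv2.findContours(mk,0,2); cv2.drawContours(im,c,-1,(0,0,255),1)
# predicted edges
for z,uv in ((72,[(346,60),(333,158)]),(48,[(289,45),(403,66),(276,151),(381,166)])): print(np.round(unproj('wrist',uv,z,T),1).tolist())
cv2.imwrite('pics/c2.png',cv2.resize(im[30:180,260:420],None,fx=5,fy=4,interpolation=cv2.INTER_CUBIC))
```

```text
[478.58861634 194.32640466 217.80154181]
1 0.89
325 354 58 156 ((340.6621398925781, 107.52702331542969), (18.9058837890625, 99.7901840209961), 9.462322235107422)
[[501.7, 318.5, 72.0], [490.5, 222.5, 72.0]]
[[444.0, 336.4, 48.0], [564.1, 316.9, 48.0], [426.3, 226.6, 48.0], [547.3, 209.8, 48.0]]
```

View pics/c2.png

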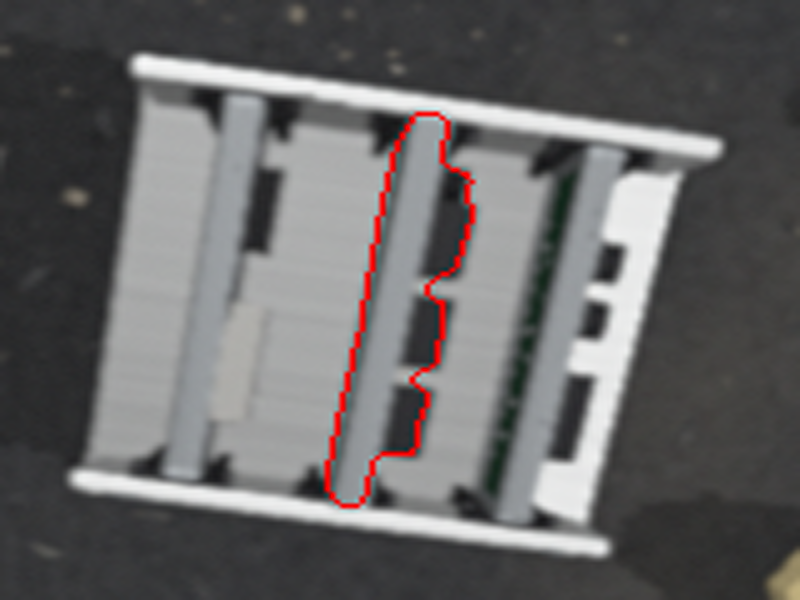

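>>> drive_tool(moves=[{"tx": 40,"ty": 7,"tz": 0,"wx": 0,"wy": 0,"wz": 6,"hand": 0.34},{"tx": 82,"ty": 14,"tz": 20,"wx": 0,"wy": 0,"wz": 8.5,"hand": 0.34},{"tx": 82,"ty": 14,"tz": 60,"wx": 0,"wy": 0,"wz": 8.5,"hand": 0.34},{"tx": 82,"ty": 14,"tz": 100,"wx": 0,"wy": 0,"wz": 8.5,"hand": 0.34},{"tx": 82,"ty": 14,"tz": 110,"wx": 0,"wy": 0,"wz": 8.5,"hand": 0.34},{"tx": 82,"ty": 14,"tz": 110,"wx": 0,"wy": 0,"wz": 8.5,"hand": 0.34},{"tx": 82,"ty": 14,"tz": 110,"wx": 0,"wy": 0,"wz": 8.5,"hand": 0.34}], force=25)

```text
time: 2.83
eef_pos: [495.5, 270.4, 109.2]
eef_rot: [2.382, 2.047, 0.002]
contact_force: [-0.0, -1.1, -0.3]
finger_gap: 43.4
```

Run:
```python
from h import *
T=tool(); im=eyes.read_camera('wrist'); cv2.imwrite('pics/w2.png',im); st()
r=finder.spot_point('wrist','board_top_edge'); print([(np.round(q['xyz'],1).tolist(),round(q['confidence'],2)) for q in r[:2]])
a=np.radians(-8.5); c=np.array([494.5,271,72]); v=np.array([-np.sin(a),np.cos(a),0]);n=np.array([np.cos(a),np.sin(a),0])
im2=im.copy()
for s in (4,-4):
    p=proj('wrist',[c+50*v+s*n,c-50*v+s*n],T).astype(int); print(p.tolist()); cv2.line(im2,tuple(p[0].tolist()),tuple(p[1].tolist()),(0,0,255),1)
cv2.imwrite('pics/c3.png',im2)
```

```text
{'time': 2.883, 'joint_positions': [0.292, 0.5, 1.518, -0.0, 1.119, 0.443], 'eef_pos': [495.989, 270.628, 110.07], 'eef_rot': [2.382, 2.046, 0.005], 'contact_force': [0.614, -0.528, -0.079], 'finger_gap': 39.706}
[([494.9, 267.3, 75.9], 0.58)]
[[326, 149], [326, 276]]
[[314, 149], [315, 276]]
```

View pics/c3.png

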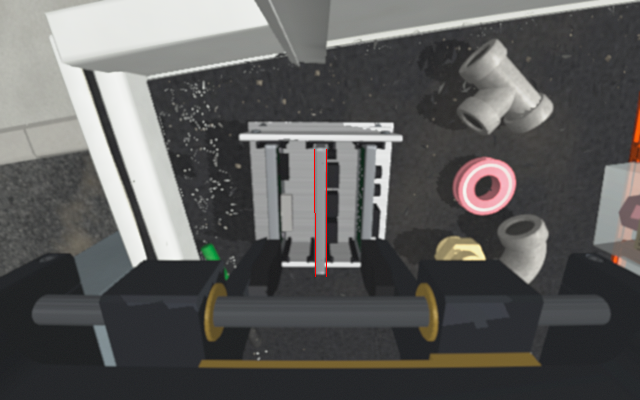

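The predicted edge (px 315–326, rows 149–276) lies right on the board. Next I descend and grip.

>>> drive_tool(moves=[{"tx": 0,"ty": -1,"tz": 20,"wx": 0,"wy": 0,"wz": 0,"hand": 0.34},{"tx": 0,"ty": -1,"tz": 40,"wx": 0,"wy": 0,"wz": 0,"hand": 0.34},{"tx": 0,"ty": -1,"tz": 52,"wx": 0,"wy": 0,"wz": 0,"hand": 0.34},{"tx": 0,"ty": -1,"tz": 52,"wx": 0,"wy": 0,"wz": 0,"hand": 0.34},{"tx": 0,"ty": -1,"tz": 52,"wx": 0,"wy": 0,"wz": 0,"hand": 0},{"tx": 0,"ty": -1,"tz": 52,"wx": 0,"wy": 0,"wz": 0,"hand": 0},{"tx": 0,"ty": -1,"tz": 52,"wx": 0,"wy": 0,"wz": 0,"hand": 0},{"tx": 0,"ty": -1,"tz": 52,"wx": 0,"wy": 0,"wz": 0,"hand": 0},{"tx": 0,"ty": -1,"tz": 52,"wx": 0,"wy": 0,"wz": 0,"hand": 0},{"tx": 0,"ty": -1,"tz": 52,"wx": 0,"wy": 0,"wz": 0,"hand": 0}], force=25)

```text
time: 3.77
eef_pos: [495.4, 271.0, 58.6]
eef_rot: [2.381, 2.046, 0.007]
contact_force: [-0.1, 0.5, -0.8]
finger_gap: 0.4
```

Run:
```python
from h import *
im=eyes.read_camera('wrist'); st()
b=eyes.read_camera('side'); 
cv2.imwrite('pics/c4.png',np.vstack([im[100:400],cv2.resize(b[130:230,200:413],(640,300),interpolation=cv2.INTER_CUBIC)]))
```

```text
{'time': 3.817, 'joint_positions': [0.293, 0.566, 1.565, -0.0, 1.006, 0.444], 'eef_pos': [495.334, 271.005, 58.508], 'eef_rot': [2.381, 2.046, 0.007], 'contact_force': [-0.094, 0.38, 0.632], 'finger_gap': 0.446}
```

View pics/c4.png

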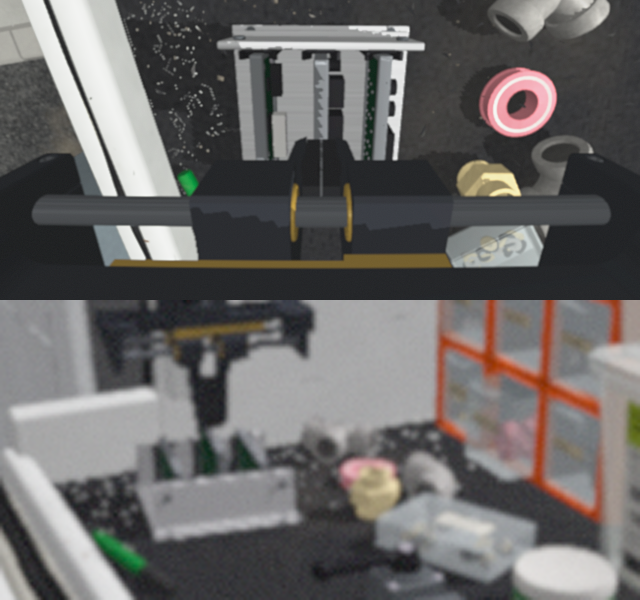

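Run:
```python
from h import *
a=np.radians(-8.5); c=np.array([494.5,271,0]); v=np.array([-np.sin(a),np.cos(a),0]);n=np.array([np.cos(a),np.sin(a),0]); Z=np.array([0,0,1])
im=eyes.read_camera('side'); T=tool()
P=[c-50*v+s*n+z*Z for s in (-4,4) for z in (72,)]+[T[:3,3]]+[c-50*v+38*n+56*Z,c-50*v-38*n+56*Z,c-61*v+65*n,c-61*v-65*n]
p=proj('side',np.array(P)); print(np.round(p,1).tolist())
k=8; x0,y0=235,140
big=cv2.resize(im[y0:y0+75,x0:x0+90],None,fx=k,fy=k,interpolation=cv2.INTER_CUBIC)
for q,col in zip(p,[(0,0,255)]*2+[(0,255,255)]+[(255,0,0)]*4): cv2.circle(big,tuple(int((q[i]-o)*k) for i,o in ((0,x0),(1,y0))),4,col,-1)
cv2.imwrite('pics/c5.png',big)
```

```text
[[272.5, 179.8], [275.5, 179.5], [270.5, 178.2], [288.1, 183.7], [260.1, 186.9], [299.3, 203.0], [252.0, 209.3]]
```

View pics/c5.png

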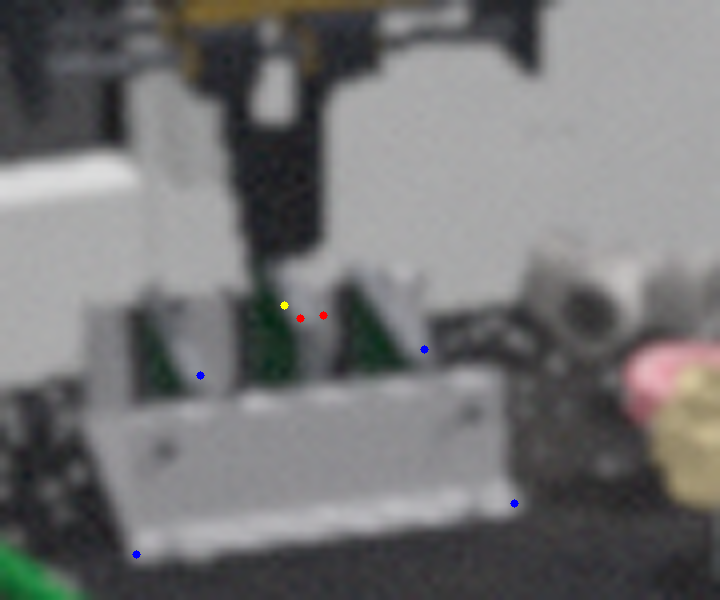

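Run:
```python
from h import *
T=tool(); im=eyes.read_camera('wrist'); 
a=np.radians(-8.5); c=np.array([494.5,271,0]); v=np.array([-np.sin(a),np.cos(a),0])
t=T[:3,3]
pts={'TCP':t,'tip front +9':t+9*v,'grasp front':t+9*v+[0,0,19],'front at z72':t+9*v+[0,0,13.5],'far edge72':c+50*v+[0,0,72],'edge at +20, 72':c+20*v+[0,0,72],'edge at +20, z64':c+20*v+[0,0,64]}
for k,p in pts.items(): print(k,np.round(proj('wrist',p,T)[0],1))
g=cv2.resize(im[150:340,270:375],None,fx=6,fy=3.15*1,interpolation=cv2.INTER_CUBIC); cv2.imwrite('pics/c6.png',cv2.resize(im[150:290,270:375],None,fx=4,fy=4,interpolation=cv2.INTER_CUBIC))
for n in('wrist','side','scene'):
    if n!='wrist': eyes.read_camera(n)
    r=finder.spot_point(n,'board_top_edge'); print(n,[(np.round(q['xyz'],1).tolist(),round(q['confidence'],2)) for q in r[:2]])
```

```text
TCP [322.5 239. ]
tip front +9 [322.5 225.4]
grasp front [322.8 238.3]
front at z72 [322.7 234.2]
far edge72 [321.2 162.1]
edge at +20, 72 [321.3 216.2]
edge at +20, z64 [321.3 211.5]
wrist [([493.3, 270.5, 69.1], 0.97)]
side [([491.8, 269.5, 72.8], 0.61)]
scene [([493.6, 271.7, 69.1], 0.88)]
```

View pics/c6.png

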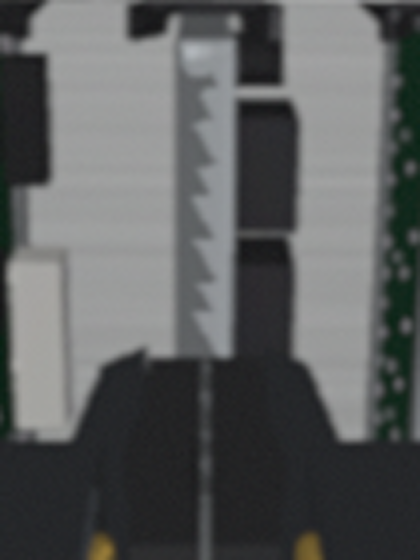

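The fingertips seem to have shut just above the board, higher than the TCP suggests. I'll reopen slightly and go lower while watching the force.

>>> drive_tool(moves=[{"tx": 0,"ty": 0,"tz": -6,"wx": 0,"wy": 0,"wz": 0,"hand": 0.24},{"tx": 0,"ty": 0,"tz": -6,"wx": 0,"wy": 0,"wz": 0,"hand": 0.24},{"tx": 0,"ty": -1,"tz": -6,"wx": 0,"wy": 0,"wz": 0,"hand": 0.24},{"tx": 0,"ty": -1,"tz": 2,"wx": 0,"wy": 0,"wz": 0,"hand": 0.24},{"tx": 0,"ty": -1,"tz": 6,"wx": 0,"wy": 0,"wz": 0,"hand": 0.24},{"tx": 0,"ty": -1,"tz": 10,"wx": 0,"wy": 0,"wz": 0,"hand": 0.24},{"tx": 0,"ty": -1,"tz": 10,"wx": 0,"wy": 0,"wz": 0,"hand": 0.24}], force=25)

```text
time: 4.8
eef_pos: [493.7, 270.9, 47.0]
eef_rot: [2.382, 2.047, 0.003]
contact_force: [-0.5, -0.3, 0.3]
finger_gap: 21.2
```

Run:
```python
from h import *
T=tool(); im=eyes.read_camera('wrist'); st()
b=eyes.read_camera('side')
A=cv2.resize(im[150:310,250:395],None,fx=3.6,fy=3.6,interpolation=cv2.INTER_CUBIC)
B=cv2.resize(b[140:215,235:325],None,fx=3,fy=7.68,interpolation=cv2.INTER_CUBIC)[:A.shape[0]]
cv2.imwrite('pics/c7.png',np.hstack([A,cv2.copyMakeBorder(B,0,A.shape[0]-B.shape[0],0,0,0)]))
```

```text
{'time': 4.85, 'joint_positions': [0.294, 0.58, 1.575, -0.0, 0.983, 0.445], 'eef_pos': [493.901, 271.012, 47.466], 'eef_rot': [2.382, 2.047, 0.004], 'contact_force': [-0.461, 0.101, 0.084], 'finger_gap': 21.336}
```

View pics/c7.png

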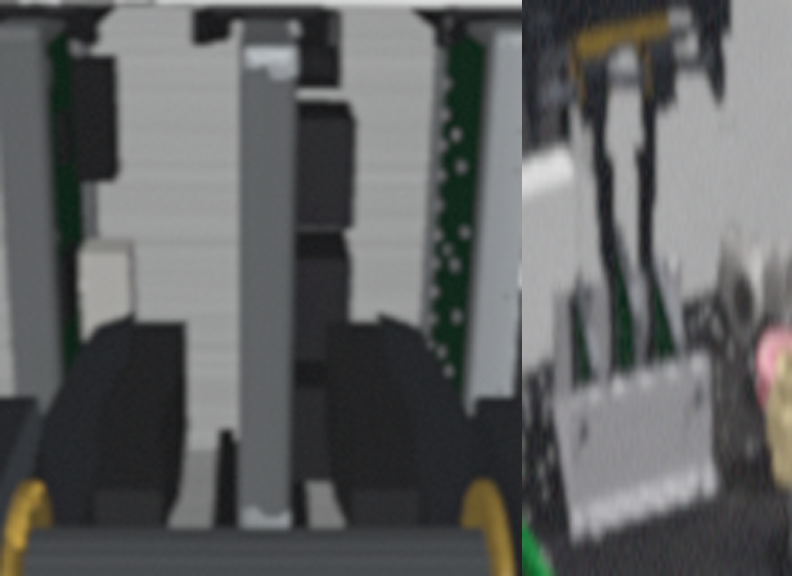

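Now the fingers straddle the board, with their front ends at about (185,320) and (330,320) in the crop and the board between them. I'll close here.

>>> drive_tool(moves=[{"tx": 0,"ty": 0,"tz": 0,"wx": 0,"wy": 0,"wz": 0,"hand": 0},{"tx": 0,"ty": 0,"tz": 0,"wx": 0,"wy": 0,"wz": 0,"hand": 0},{"tx": 0,"ty": 0,"tz": 0,"wx": 0,"wy": 0,"wz": 0,"hand": 0},{"tx": 0,"ty": 0,"tz": 0,"wx": 0,"wy": 0,"wz": 0,"hand": 0}], force=25)

```text
time: 5.23
eef_pos: [494.3, 271.1, 48.1]
eef_rot: [2.381, 2.046, 0.006]
contact_force: [0.1, 1.2, -0.3]
finger_gap: 7.2
```

Gripped at a 7.2 mm gap. I'll lift straight up, slowly at first.

>>> drive_tool(moves=[{"tx": 0,"ty": 0,"tz": -3,"wx": 0,"wy": 0,"wz": 0,"hand": 0},{"tx": 0,"ty": 0,"tz": -10,"wx": 0,"wy": 0,"wz": 0,"hand": 0},{"tx": 0,"ty": 0,"tz": -20,"wx": 0,"wy": 0,"wz": 0,"hand": 0},{"tx": 0,"ty": 0,"tz": -32,"wx": 0,"wy": 0,"wz": 0,"hand": 0},{"tx": 0,"ty": 0,"tz": -45,"wx": 0,"wy": 0,"wz": 0,"hand": 0},{"tx": 0,"ty": 0,"tz": -60,"wx": 0,"wy": 0,"wz": 0,"hand": 0},{"tx": 0,"ty": 0,"tz": -75,"wx": 0,"wy": 0,"wz": 0,"hand": 0},{"tx": 0,"ty": 0,"tz": -85,"wx": 0,"wy": 0,"wz": 0,"hand": 0},{"tx": 0,"ty": 0,"tz": -90,"wx": 0,"wy": 0,"wz": 0,"hand": 0}], force=40)

```text
time: 5.98
eef_pos: [494.4, 271.2, 140.1]
eef_rot: [2.381, 2.046, 0.009]
contact_force: [0.6, -0.1, -1.5]
finger_gap: 6.6
```

Run:
```python
from h import *
st()
for n in('wrist','side','scene'):
    eyes.read_camera(n)
    for t in('board_top_edge','control_board'):
        r=finder.spot_point(n,t); print(n,t,[(np.round(q['xyz'],1).tolist(),round(q['confidence'],2)) for q in r[:2]])
# drop-zone goto
a=0.; 
T=tool(); print(np.round(T[:3,:3],3).tolist())
def Rd(az,al):
    # tool z pointing heading az (deg from +X), al deg below horizontal; tool y = up-forward side (component side), x=y×z
    A,B=np.radians([az,al]); h=np.array([np.cos(A),np.sin(A),0]); z=h*np.cos(B)-np.array([0,0,np.sin(B)]); y=h*np.sin(B)+np.array([0,0,np.cos(B)]); return np.c_[np.cross(y,z),y,z]
for al in(90,70,50,45): goto([470,110,150],Rd(0,al))
```

```text
{'time': 5.983, 'joint_positions': [0.294, 0.463, 1.491, -0.0, 1.181, 0.445], 'eef_pos': [494.429, 271.215, 140.12], 'eef_rot': [2.381, 2.046, 0.009], 'contact_force': [0.591, -0.11, -1.459], 'finger_gap': 6.609}
wrist board_top_edge [([492.1, 269.6, 166.1], 0.93)]
wrist control_board [([490.7, 267.8, 127.5], 0.82)]
side board_top_edge [([491.3, 273.8, 159.9], 0.59)]
side control_board [([496.7, 271.6, 129.0], 0.75), ([528.1, -88.2, 1.0], 0.59)]
scene board_top_edge [([492.8, 271.5, 159.6], 0.61)]
scene control_board [([495.1, 271.0, 134.4], 0.56), ([469.3, -20.6, 67.9], 0.21)]
[[0.151, 0.989, 0.003], [0.989, -0.151, 0.001], [0.001, 0.003, -1.0]]
shift [-162.7    0.8  -12.6]
turn deg [ 0.2 -0.1 -8.7]
shift [-162.7    0.8  -12.6]
turn deg [-19.8   1.5  -8.6]
shift [-162.7    0.8  -12.6]
turn deg [-39.8   3.   -8.3]
shift [-162.7    0.8  -12.6]
turn deg [-44.7   3.3  -8.2]
```

>>> drive_tool(moves=[{"tx": -20,"ty": 5,"tz": -10,"wx": -2,"wy": 0,"wz": -1,"hand": 0},{"tx": -50,"ty": 12,"tz": -10,"wx": -8,"wy": 0.6,"wz": -3,"hand": 0},{"tx": -80,"ty": 21,"tz": -10,"wx": -14,"wy": 1,"wz": -5,"hand": 0},{"tx": -110,"ty": 29,"tz": -10,"wx": -20,"wy": 1.5,"wz": -8,"hand": 0},{"tx": -140,"ty": 37,"tz": -10,"wx": -26,"wy": 2,"wz": -8.5,"hand": 0},{"tx": -165,"ty": 44,"tz": 0,"wx": -30,"wy": 2.3,"wz": -8.5,"hand": 0},{"tx": -181,"ty": 48,"tz": 10,"wx": -30,"wy": 2.3,"wz": -8.5,"hand": 0},{"tx": -181,"ty": 48,"tz": 20,"wx": -30,"wy": 2.3,"wz": -8.5,"hand": 0},{"tx": -181,"ty": 48,"tz": 20,"wx": -30,"wy": 2.3,"wz": -8.5,"hand": 0}], force=40)

```text
time: 7.18
eef_pos: [512.9, 83.9, 115.7]
eef_rot: [1.928, 1.926, 0.518]
contact_force: [-0.7, -0.0, -1.9]
finger_gap: 6.5
```

```bash
cat >> h.py <<'E'
def Rd(az,al):
    A,B=np.radians([az,al]); h=np.array([np.cos(A),np.sin(A),0]); z=h*np.cos(B)-np.array([0,0,np.sin(B)]); y=h*np.sin(B)+np.array([0,0,np.cos(B)]); return np.c_[np.cross(y,z),y,z]
E
python3 - <<'E'
from h import *
st()
for n in('wrist','side','scene'):
    eyes.read_camera(n)
    for t in('board_top_edge','control_board'):
        r=finder.spot_point(n,t); print(n,t,[(np.round(q['xyz'],1).tolist(),round(q['confidence'],2)) for q in r[:1]])
D=Rd(0,45)
goto(np.array([550,85,10])-42*D[:,2]+[0,0,3],D); goto(np.array([550,85,0])-42*D[:,2]+[0,0,3],D)
E
```

```text
{'time': 7.183, 'joint_positions': [-0.087, 0.201, 2.059, 0.125, 0.362, -0.191], 'eef_pos': [512.937, 83.918, 115.67], 'eef_rot': [1.928, 1.926, 0.518], 'contact_force': [-0.733, -0.023, -1.949], 'finger_gap': 6.536}
wrist board_top_edge []
wrist control_board [([513.9, 81.7, 103.5], 0.81)]
side board_top_edge [([497.3, 83.9, 138.5], 0.76)]
side control_board [([519.4, 84.5, 106.2], 0.92)]
scene board_top_edge [([501.8, 86.3, 134.5], 0.79)]
scene control_board [([515.7, 86.3, 112.2], 0.68)]
shift [ -0.2 -32.5  67.9]
turn deg [-14.7  -0.1   0. ]
shift [ -0.2 -37.5  76.6]
turn deg [-14.7  -0.1   0. ]
```

Run:
```python
from h import *
D=Rd(45,44)
for h in (70,30,6): goto(np.array([513,143,h])-42*D[:,2]+[0,0,3],D)
```

```text
shift [ 36.5 -27.2   2.2]
turn deg [-14.9  27.8 -35.5]
shift [ 36.5 -47.4  36.7]
turn deg [-14.9  27.8 -35.5]
shift [ 36.5 -59.5  57.5]
turn deg [-14.9  27.8 -35.5]
```

>>> drive_tool(moves=[{"tx": 5,"ty": -3,"tz": 0,"wx": -2.1,"wy": 4,"wz": -5.1,"hand": 0},{"tx": 10,"ty": -7,"tz": 0,"wx": -4.2,"wy": 8,"wz": -10.1,"hand": 0},{"tx": 15,"ty": -11,"tz": 0,"wx": -6.4,"wy": 12,"wz": -15.2,"hand": 0},{"tx": 20,"ty": -15,"tz": 0,"wx": -8.5,"wy": 15.9,"wz": -20.3,"hand": 0},{"tx": 26,"ty": -19,"tz": 0,"wx": -10.6,"wy": 19.9,"wz": -25.4,"hand": 0},{"tx": 31,"ty": -23,"tz": 0,"wx": -12.8,"wy": 23.8,"wz": -30.4,"hand": 0},{"tx": 36.5,"ty": -27,"tz": 2,"wx": -14.9,"wy": 27.8,"wz": -35.5,"hand": 0},{"tx": 36.5,"ty": -27,"tz": 2,"wx": -14.9,"wy": 27.8,"wz": -35.5,"hand": 0},{"tx": 36.5,"ty": -27,"tz": 2,"wx": -14.9,"wy": 27.8,"wz": -35.5,"hand": 0}], force=40)

```text
time: 8.38
eef_pos: [491.3, 122.3, 102.4]
eef_rot: [1.302, 2.35, 0.897]
contact_force: [-0.3, 0.2, -2.0]
finger_gap: 6.5
```

Run:
```python
from h import *
st(); ims=[]
for n in('side','scene'):
    ims.append(eyes.read_camera(n))
    for t in('board_top_edge','control_board'):
        r=finder.spot_point(n,t); print(n,t,[(np.round(q['xyz'],1).tolist(),round(q['confidence'],2)) for q in r[:1]])
D=Rd(45,44)
for h in (30,10,2): goto(np.array([513,143,h])-42*D[:,2]+[0,0,3],D)
```

```text
{'time': 8.383, 'joint_positions': [-0.278, 0.216, 2.203, 1.211, 0.571, -1.849], 'eef_pos': [491.269, 122.268, 102.365], 'eef_rot': [1.302, 2.35, 0.897], 'contact_force': [-0.318, 0.208, -1.956], 'finger_gap': 6.458}
side board_top_edge [([472.0, 111.2, 119.9], 0.81)]
side control_board [([497.4, 125.1, 89.6], 0.59)]
scene board_top_edge [([476.0, 111.3, 115.8], 0.8)]
scene control_board [([494.8, 122.8, 94.3], 0.9)]
shift [ -1.4 -25.9  30.5]
turn deg [ -5.2   7.3 -10.6]
shift [ -2.1 -38.9  45.7]
turn deg [ -5.2   7.3 -10.6]
shift [ -2.3 -44.1  51.7]
turn deg [ -5.2   7.3 -10.6]
```

>>> drive_tool(moves=[{"tx": 0,"ty": -5,"tz": 6,"wx": -2.6,"wy": 3.6,"wz": -5.3,"hand": 0},{"tx": 0,"ty": -10,"tz": 12,"wx": -5.2,"wy": 7.3,"wz": -10.6,"hand": 0},{"tx": -1,"ty": -18,"tz": 21,"wx": -5.2,"wy": 7.3,"wz": -10.6,"hand": 0},{"tx": -1.4,"ty": -26,"tz": 30.5,"wx": -5.2,"wy": 7.3,"wz": -10.6,"hand": 0},{"tx": -2,"ty": -34,"tz": 40,"wx": -5.2,"wy": 7.3,"wz": -10.6,"hand": 0},{"tx": -2,"ty": -39,"tz": 45.7,"wx": -5.2,"wy": 7.3,"wz": -10.6,"hand": 0},{"tx": -2,"ty": -39,"tz": 45.7,"wx": -5.2,"wy": 7.3,"wz": -10.6,"hand": 0}], force=40)

```text
time: 9.27
eef_pos: [491.0, 122.1, 40.9]
eef_rot: [1.016, 2.446, 1.037]
contact_force: [-0.3, 0.2, -1.5]
finger_gap: 6.3
```

Run:
```python
from h import *
st()
T=tool(); D=Rd(45,44); z=T[:3,2]; print('az',np.degrees(np.arctan2(z[1],z[0])),'al',np.degrees(np.arcsin(-z[2])), T[:3,0])
for n in('side','scene'):
    eyes.read_camera(n)
    for t in('board_top_edge','control_board'):
        r=finder.spot_point(n,t); print(n,t,[(np.round(q['xyz'],1).tolist(),round(q['confidence'],2)) for q in r[:1]])
for h in (2,0,-3): goto(np.array([513,143,h])-42*D[:,2]+[0,0,3],D)
```

```text
{'time': 9.267, 'joint_positions': [-0.375, 0.438, 2.223, 1.466, 0.724, -2.443], 'eef_pos': [490.975, 122.131, 40.869], 'eef_rot': [1.016, 2.446, 1.037], 'contact_force': [-0.256, 0.249, -1.518], 'finger_gap': 6.31}
az 45.11526696564465 al 44.13751426592164 [-0.70664769  0.70756027  0.0027383 ]
side board_top_edge [([473.5, 109.1, 53.5], 0.72)]
side control_board [([494.5, 122.0, 30.0], 0.52)]
scene board_top_edge [([478.3, 109.0, 57.4], 0.95)]
scene control_board []
shift [ 0.1 -6.3  5.8]
turn deg [0. 0. 0.]
shift [ 0.1 -7.7  7.2]
turn deg [0. 0. 0.]
shift [ 0.1 -9.9  9.2]
turn deg [0. 0. 0.]
```

>>> drive_tool(moves=[{"tx": 0,"ty": -3,"tz": 3,"wx": 0,"wy": 0,"wz": 0,"hand": 0},{"tx": 0,"ty": -5,"tz": 5,"wx": 0,"wy": 0,"wz": 0,"hand": 0},{"tx": 0,"ty": -6.3,"tz": 5.8,"wx": 0,"wy": 0,"wz": 0,"hand": 0},{"tx": 0,"ty": -6.3,"tz": 5.8,"wx": 0,"wy": 0,"wz": 0,"hand": 0}], force=40)

```text
time: 9.9
eef_pos: [491.5, 121.6, 33.7]
eef_rot: [1.012, 2.444, 1.037]
contact_force: [-0.1, 0.3, -1.3]
finger_gap: 6.5
```

>>> drive_tool(moves=[{"tx": 0,"ty": -1,"tz": 1,"wx": 0,"wy": 0,"wz": 0,"hand": 0},{"tx": 0,"ty": -1.5,"tz": 1.5,"wx": 0,"wy": 0,"wz": 0,"hand": 0},{"tx": 0,"ty": -1.5,"tz": 1.5,"wx": 0,"wy": 0,"wz": 0,"hand": 0}], force=40)

```text
time: 10.15
eef_pos: [491.6, 121.6, 31.6]
eef_rot: [1.012, 2.444, 1.037]
contact_force: [0.1, -0.3, -0.9]
finger_gap: 7.0
```

>>> drive_tool(moves=[{"tx": 0,"ty": -0.7,"tz": 0.7,"wx": 0,"wy": 0,"wz": 0,"hand": 0},{"tx": 0,"ty": -1.5,"tz": 1.5,"wx": 0,"wy": 0,"wz": 0,"hand": 0},{"tx": 0,"ty": -1.5,"tz": 1.5,"wx": 0,"wy": 0,"wz": 0,"hand": 0}], force=40)

```text
time: 10.4
eef_pos: [491.7, 121.6, 29.5]
eef_rot: [1.012, 2.443, 1.038]
contact_force: [-0.4, -0.7, 2.3]
finger_gap: 6.5
```

The foot edge is on the worktop (force went from −1.5 to +2.3 N). Now I open while shifting toward the component side, so the lower finger stays under the board as support.

>>> drive_tool(moves=[{"tx": 0,"ty": 0,"tz": 0,"wx": 0,"wy": 0,"wz": 0,"hand": 0.13},{"tx": 0,"ty": 2,"tz": 0,"wx": 0,"wy": 0,"wz": 0,"hand": 0.2},{"tx": 0,"ty": 5,"tz": 0,"wx": 0,"wy": 0,"wz": 0,"hand": 0.27},{"tx": 0,"ty": 8,"tz": 0,"wx": 0,"wy": 0,"wz": 0,"hand": 0.34},{"tx": 0,"ty": 11,"tz": 0,"wx": 0,"wy": 0,"wz": 0,"hand": 0.41},{"tx": 0,"ty": 14,"tz": 0,"wx": 0,"wy": 0,"wz": 0,"hand": 0.48},{"tx": 0,"ty": 17,"tz": 0,"wx": 0,"wy": 0,"wz": 0,"hand": 0.55},{"tx": 0,"ty": 18,"tz": 0,"wx": 0,"wy": 0,"wz": 0,"hand": 0.55}], force=10)

```text
time: 11.07
eef_pos: [500.8, 130.7, 42.9]
eef_rot: [1.011, 2.443, 1.038]
contact_force: [-0.3, -0.6, -1.1]
finger_gap: 48.2
```

Run:
```python
from h import *
st()
for n in('side','scene'):
    im=eyes.read_camera(n); cv2.imwrite(f'pics/{n}5.png',im)
    for t in('board_top_edge','control_board'):
        r=finder.spot_point(n,t); print(n,t,[(np.round(q['xyz'],1).tolist(),round(q['confidence'],2)) for q in r[:1]])
```

```text
{'time': 11.067, 'joint_positions': [-0.342, 0.445, 2.198, 1.479, 0.711, -2.421], 'eef_pos': [500.828, 130.701, 42.866], 'eef_rot': [1.011, 2.443, 1.038], 'contact_force': [-0.293, -0.633, -1.079], 'finger_gap': 48.231}
side board_top_edge [([472.9, 108.0, 44.9], 0.54)]
side control_board [([496.8, 126.5, 19.4], 0.59)]
scene board_top_edge [([474.8, 108.6, 42.3], 0.66)]
scene control_board [([497.1, 124.4, 21.6], 0.87)]
```

The board is still leaning on the lower finger (edge at z≈44). Now I lower it.

>>> drive_tool(moves=[{"tx": 0,"ty": 0,"tz": 0,"wx": 0,"wy": 0,"wz": 0,"hand": 0.63},{"tx": 0,"ty": 0,"tz": 1,"wx": 0,"wy": 0,"wz": 0,"hand": 0.7},{"tx": 0,"ty": 0,"tz": 2,"wx": 0,"wy": 0,"wz": 0,"hand": 0.77},{"tx": 0,"ty": 0,"tz": 3,"wx": 0,"wy": 0,"wz": 0,"hand": 0.84},{"tx": 0,"ty": 0,"tz": 3,"wx": 0,"wy": 0,"wz": 0,"hand": 0.91},{"tx": 0,"ty": -1,"tz": 3,"wx": 0,"wy": 0,"wz": 0,"hand": 1},{"tx": 0,"ty": -3,"tz": 4,"wx": 0,"wy": 0,"wz": 0,"hand": 1},{"tx": 0,"ty": -5,"tz": 4,"wx": 0,"wy": 0,"wz": 0,"hand": 1},{"tx": 0,"ty": -5,"tz": 4,"wx": 0,"wy": 0,"wz": 0,"hand": 1}], force=10)

```text
time: 12.12
eef_pos: [499.9, 129.8, 35.7]
eef_rot: [1.013, 2.443, 1.038]
contact_force: [-0.1, 0.3, 0.0]
finger_gap: 88.3
```

Run:
```python
from h import *
st()
for n in('side','scene'):
    im=eyes.read_camera(n); cv2.imwrite(f'pics/{n}6.png',im)
    for t in('board_top_edge','control_board'):
        r=finder.spot_point(n,t); print(n,t,[(np.round(q['xyz'],1).tolist(),round(q['confidence'],2)) for q in r[:1]])
```

```text
{'time': 12.117, 'joint_positions': [-0.345, 0.464, 2.202, 1.501, 0.711, -2.453], 'eef_pos': [499.861, 129.847, 35.665], 'eef_rot': [1.013, 2.443, 1.038], 'contact_force': [-0.091, 0.254, 0.017], 'finger_gap': 88.343}
side board_top_edge []
side control_board [([494.1, 121.5, -3.4], 0.53)]
scene board_top_edge [([464.1, 95.2, 0.1], 0.76)]
scene control_board [([493.7, 120.3, -1.4], 0.72)]
```

>>> drive_tool(moves=[{"tx": 0,"ty": 0,"tz": -15,"wx": 0,"wy": 0,"wz": 0,"hand": 1},{"tx": 0,"ty": 0,"tz": -35,"wx": 0,"wy": 0,"wz": 0,"hand": 1},{"tx": 0,"ty": 5,"tz": -65,"wx": 0,"wy": 0,"wz": 0,"hand": 1},{"tx": 0,"ty": 20,"tz": -90,"wx": 0,"wy": 0,"wz": 0,"hand": 1},{"tx": 0,"ty": 50,"tz": -110,"wx": 7,"wy": 0,"wz": 0,"hand": 1},{"tx": 0,"ty": 80,"tz": -120,"wx": 14,"wy": 0,"wz": 0,"hand": 1},{"tx": 0,"ty": 90,"tz": -125,"wx": 21,"wy": 0,"wz": 0,"hand": 1},{"tx": 0,"ty": 90,"tz": -125,"wx": 28,"wy": 0,"wz": 0,"hand": 1},{"tx": 0,"ty": 90,"tz": -125,"wx": 35,"wy": 0,"wz": 0,"hand": 1},{"tx": 0,"ty": 90,"tz": -125,"wx": 42,"wy": 0,"wz": 0,"hand": 1}])

```text
time: 13.25
eef_pos: [481.4, 109.9, 189.8]
eef_rot: [1.14, 2.772, 0.437]
contact_force: [-0.6, -0.9, -0.1]
finger_gap: 88.1
```

Run:
```python
from h import *
st()
for n in('side','scene','wrist'):
    T=tool(); im=eyes.read_camera(n); cv2.imwrite(f'pics/{n}7.png',im)
    for t in('board_top_edge','control_board'):
        r=finder.spot_point(n,t); print(n,t,[(np.round(q['xyz'],1).tolist(),round(q['confidence'],2)) for q in r[:1]])
D=Rd(45,90); goto([494,121,200],D)
```

```text
{'time': 13.25, 'joint_positions': [-0.157, 0.138, 1.831, 0.301, 1.013, -1.088], 'eef_pos': [481.384, 109.878, 189.804], 'eef_rot': [1.14, 2.772, 0.437], 'contact_force': [-0.628, -0.878, -0.101], 'finger_gap': 88.128}
side board_top_edge [([462.5, 100.3, 0.3], 0.77)]
side control_board [([492.1, 121.8, -2.6], 0.7)]
scene board_top_edge [([468.3, 95.9, 0.4], 0.74)]
scene control_board [([492.9, 119.1, 4.8], 0.96)]
wrist board_top_edge [([465.8, 94.4, 6.1], 0.94)]
wrist control_board [([490.0, 121.2, -3.6], 0.84)]
shift [-2.  20.6 -6.9]
turn deg [18.  -0.7  0.3]
```

>>> drive_tool(moves=[{"tx": -25,"ty": 6,"tz": 0,"wx": 6,"wy": 0,"wz": 0,"hand": 1},{"tx": -50,"ty": 12,"tz": 0,"wx": 12,"wy": -0.5,"wz": 0.2,"hand": 1},{"tx": -70,"ty": 16,"tz": 5,"wx": 18,"wy": -0.7,"wz": 0.3,"hand": 1},{"tx": -70,"ty": 16,"tz": 5,"wx": 18,"wy": -0.7,"wz": 0.3,"hand": 1},{"tx": -70,"ty": 16,"tz": 5,"wx": 18,"wy": -0.7,"wz": 0.3,"hand": 1}])

```text
time: 14.12
eef_pos: [542.0, 73.0, 184.9]
eef_rot: [-1.199, -2.9, -0.002]
contact_force: [-0.6, 0.0, 0.0]
finger_gap: 88.0
```

```bash
cat > fit.py <<'E'
from h import *
import sys
def rect(zc=8):
    T=tool(); im=eyes.read_camera('wrist'); 
    m=finder.regions_of('wrist','control_board')
    if not m: print('no mask'); return im,T
    mk=m[0]['mask'].astype(np.uint8); c,_=cv2.findContours(mk,0,cv2.CHAIN_APPROX_NONE); c=max(c,key=cv2.contourArea)[:,0]
    P=unproj('wrist',c,zc,T)[:,:2].astype(np.float32); print('conf',m[0]['confidence'],'rect',cv2.minAreaRect(P)); 
    cv2.drawContours(im,[c[:,None]],-1,(0,0,255),1)
    return im,T
E
python3 - <<'E'
from fit import *
st(); im,T=rect()
for t in('board_top_edge','control_board'):
    r=finder.spot_point('wrist',t); print(t,[(np.round(q['xyz'],1).tolist(),round(q['confidence'],2)) for q in r[:1]])
cv2.imwrite('pics/c8.png',im)
E
```

```text
{'time': 14.117, 'joint_positions': [-0.081, 0.389, 1.479, 0.002, 1.277, -0.869], 'eef_pos': [542.046, 72.984, 184.914], 'eef_rot': [-1.199, -2.9, -0.002], 'contact_force': [-0.647, 0.01, 0.039], 'finger_gap': 87.962}
conf 0.73 rect ((488.462890625, 121.17909240722656), (66.99756622314453, 99.95758056640625), 45.097137451171875)
board_top_edge [([465.4, 95.7, 4.1], 0.62)]
control_board [([489.3, 121.5, 0.1], 0.69)]
```

View pics/c8.png

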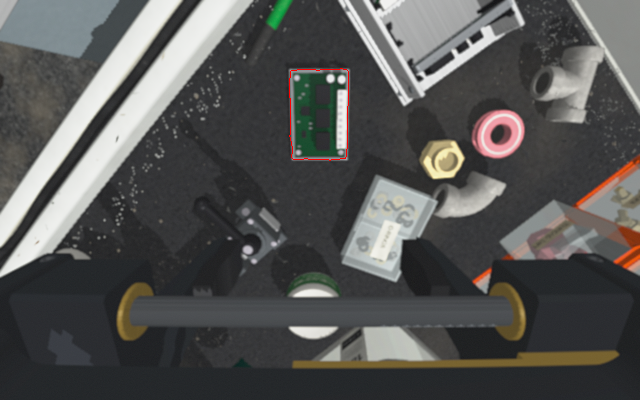

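The board lies flat, component side up, at px (290–349, 69–159). That gives centre (488.5, 121.2) and yaw 45°. Next I descend over its long edges.

>>> drive_tool(moves=[{"tx": 35,"ty": -2,"tz": 10,"wx": 0,"wy": 0,"wz": 0,"hand": 1},{"tx": 72,"ty": -3.7,"tz": 40,"wx": 0,"wy": 0,"wz": 0,"hand": 1},{"tx": 72,"ty": -3.7,"tz": 75,"wx": 0,"wy": 0,"wz": 0,"hand": 1},{"tx": 72,"ty": -3.7,"tz": 110,"wx": 0,"wy": 0,"wz": 0,"hand": 1},{"tx": 72,"ty": -3.7,"tz": 145,"wx": 0,"wy": 0,"wz": 0,"hand": 1},{"tx": 72,"ty": -3.7,"tz": 165,"wx": 0,"wy": 0,"wz": 0,"hand": 1},{"tx": 72,"ty": -3.7,"tz": 172,"wx": 0,"wy": 0,"wz": 0,"hand": 1},{"tx": 72,"ty": -3.7,"tz": 175,"wx": 0,"wy": 0,"wz": 0,"hand": 1},{"tx": 72,"ty": -3.7,"tz": 175,"wx": 0,"wy": 0,"wz": 0,"hand": 1}])

```text
time: 15.07
eef_pos: [487.9, 121.3, 12.9]
eef_rot: [1.202, 2.902, 0.004]
contact_force: [0.6, -0.1, -0.6]
finger_gap: 88.2
```

>>> drive_tool(moves=[{"tx": 0,"ty": 0,"tz": 4,"wx": 0,"wy": 0,"wz": 0,"hand": 1},{"tx": 0,"ty": 0,"tz": 7,"wx": 0,"wy": 0,"wz": 0,"hand": 1},{"tx": 0,"ty": 0,"tz": 8,"wx": 0,"wy": 0,"wz": 0,"hand": 1},{"tx": 0,"ty": 0,"tz": 8,"wx": 0,"wy": 0,"wz": 0,"hand": 1}])

```text
time: 15.4
eef_pos: [488.0, 121.3, 5.2]
eef_rot: [1.202, 2.901, 0.004]
contact_force: [-0.3, 0.2, -0.5]
finger_gap: 87.9
```

>>> drive_tool(moves=[{"tx": 0,"ty": 0,"tz": 2,"wx": 0,"wy": 0,"wz": 0,"hand": 1},{"tx": 0,"ty": 0,"tz": 4,"wx": 0,"wy": 0,"wz": 0,"hand": 1},{"tx": 0,"ty": 0,"tz": 4,"wx": 0,"wy": 0,"wz": 0,"hand": 1}])

```text
time: 15.65
eef_pos: [487.9, 121.3, 0.9]
eef_rot: [1.202, 2.901, 0.004]
contact_force: [-0.3, -0.3, -0.2]
finger_gap: 88.3
```

>>> drive_tool(moves=[{"tx": 0,"ty": 0,"tz": 1,"wx": 0,"wy": 0,"wz": 0,"hand": 1},{"tx": 0,"ty": 0,"tz": 2,"wx": 0,"wy": 0,"wz": 0,"hand": 1},{"tx": 0,"ty": 0,"tz": 2,"wx": 0,"wy": 0,"wz": 0,"hand": 1}])

```text
time: 15.9
eef_pos: [487.8, 121.3, -1.3]
eef_rot: [1.202, 2.902, 0.004]
contact_force: [-0.1, 0.7, -0.4]
finger_gap: 88.1
```

>>> drive_tool(moves=[{"tx": 0,"ty": 0,"tz": 1,"wx": 0,"wy": 0,"wz": 0,"hand": 1},{"tx": 0,"ty": 0,"tz": 2.5,"wx": 0,"wy": 0,"wz": 0,"hand": 1},{"tx": 0,"ty": 0,"tz": 2.5,"wx": 0,"wy": 0,"wz": 0,"hand": 1}])

```text
time: 16.15
eef_pos: [487.7, 121.3, -4.0]
eef_rot: [1.202, 2.902, 0.003]
contact_force: [-0.2, 0.5, -0.2]
finger_gap: 88.2
```

>>> drive_tool(moves=[{"tx": 0,"ty": 0,"tz": 1,"wx": 0,"wy": 0,"wz": 0,"hand": 1},{"tx": 0,"ty": 0,"tz": 2.5,"wx": 0,"wy": 0,"wz": 0,"hand": 1},{"tx": 0,"ty": 0,"tz": 2.5,"wx": 0,"wy": 0,"wz": 0,"hand": 1}])

```text
time: 16.4
eef_pos: [487.5, 121.3, -6.8]
eef_rot: [1.202, 2.902, 0.003]
contact_force: [0.2, -0.2, 0.1]
finger_gap: 88.3
```

>>> drive_tool(moves=[{"tx": 0,"ty": 0,"tz": 1.5,"wx": 0,"wy": 0,"wz": 0,"hand": 1},{"tx": 0,"ty": 0,"tz": 3,"wx": 0,"wy": 0,"wz": 0,"hand": 1},{"tx": 0,"ty": 0,"tz": 3,"wx": 0,"wy": 0,"wz": 0,"hand": 1}])

```text
time: 16.65
eef_pos: [487.3, 121.3, -10.1]
eef_rot: [-1.202, -2.902, -0.003]
contact_force: [-1.3, 0.8, -0.2]
finger_gap: 88.1
```

Run:
```python
from h import *
T=tool(); st(); S=eyes.read_camera('side'); W=eyes.read_camera('wrist')
a=proj('side',[[488,121,0]])[0]; print(a)
x0,y0=int(a[0])-45,int(a[1])-45
A=cv2.resize(S[y0:y0+70,x0:x0+90],(720,560),interpolation=cv2.INTER_CUBIC); cv2.imwrite('pics/c9.png',A)
h=np.array([.707,.707,0]);l=np.array([-.707,.707,0]);c=np.array([488.5,121.2,0])
p=(proj('side',[c+s*33*h+q*50*l+[0,0,8] for s in(-1,1) for q in(-1,1)])-[x0,y0])*8; print(np.round(p).tolist())
```

```text
{'time': 16.65, 'joint_positions': [0.009, 0.573, 1.793, 0.003, 0.775, -0.778], 'eef_pos': [487.34, 121.281, -10.149], 'eef_rot': [-1.202, -2.902, -0.003], 'contact_force': [-1.32, 0.806, -0.173], 'finger_gap': 88.071}
[290.14423944 219.11361867]
[[477.0, 406.0], [170.0, 360.0], [547.0, 315.0], [256.0, 274.0]]
```

View pics/c9.png

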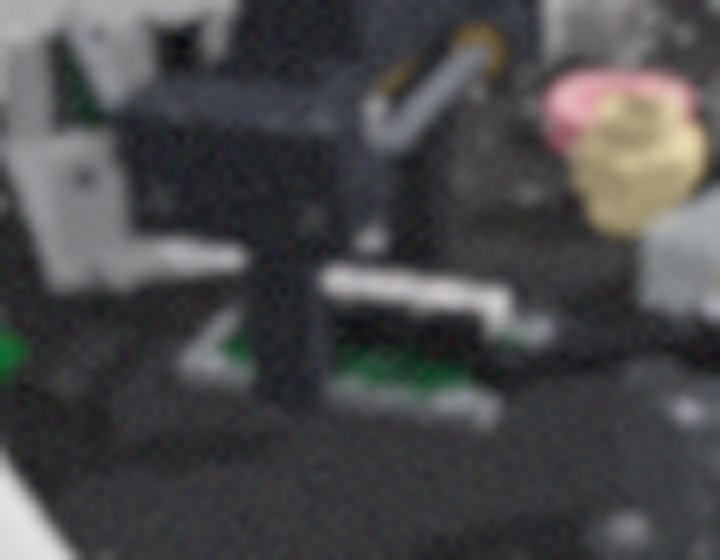

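The fingertips are about 5 mm above the worktop, at crop (290,405), beside the near edge. I'll go 3 mm lower and close.

>>> drive_tool(moves=[{"tx": 0,"ty": 0.5,"tz": 1.5,"wx": 0,"wy": 0,"wz": 0,"hand": 1},{"tx": 0,"ty": 0.5,"tz": 3,"wx": 0,"wy": 0,"wz": 0,"hand": 1},{"tx": 0,"ty": 0.5,"tz": 3,"wx": 0,"wy": 0,"wz": 0,"hand": 1}])

```text
time: 17.0
eef_pos: [487.7, 121.7, -13.2]
eef_rot: [-1.202, -2.902, -0.003]
contact_force: [0.1, 0.3, 0.4]
finger_gap: 88.2
```

>>> drive_tool(moves=[{"tx": 0,"ty": 0,"tz": 0,"wx": 0,"wy": 0,"wz": 0,"hand": 0.8},{"tx": 0,"ty": 0,"tz": 0,"wx": 0,"wy": 0,"wz": 0,"hand": 0.5},{"tx": 0,"ty": 0,"tz": 0,"wx": 0,"wy": 0,"wz": 0,"hand": 0.5},{"tx": 0,"ty": 0,"tz": 0,"wx": 0,"wy": 0,"wz": 0,"hand": 0.5},{"tx": 0,"ty": 0,"tz": 0,"wx": 0,"wy": 0,"wz": 0,"hand": 0.5},{"tx": 0,"ty": 0,"tz": 0,"wx": 0,"wy": 0,"wz": 0,"hand": 0.5}], force=20)

```text
time: 17.5
eef_pos: [488.6, 121.8, -12.6]
eef_rot: [1.202, 2.901, 0.005]
contact_force: [1.4, 1.2, 4.5]
finger_gap: 50.4
```

>>> drive_tool(moves=[{"tx": 0,"ty": 0,"tz": -4,"wx": 0,"wy": 0,"wz": 0,"hand": 0.6},{"tx": 0,"ty": 0,"tz": -8,"wx": 0,"wy": 0,"wz": 0,"hand": 1},{"tx": 0,"ty": 0,"tz": -8,"wx": 0,"wy": 0,"wz": 0,"hand": 1},{"tx": 0,"ty": 0,"tz": -8,"wx": 0,"wy": 0,"wz": 0,"hand": 1},{"tx": 0,"ty": 0,"tz": -8,"wx": 0,"wy": 0,"wz": 0,"hand": 1},{"tx": 0,"ty": 0,"tz": -8,"wx": 0,"wy": 0,"wz": 0,"hand": 1},{"tx": 0,"ty": 0,"tz": -8,"wx": 0,"wy": 0,"wz": 0,"hand": 1}])

```text
time: 18.08
eef_pos: [488.4, 121.7, -4.7]
eef_rot: [1.202, 2.901, 0.004]
contact_force: [-0.4, -0.8, -0.0]
finger_gap: 87.8
```

Run:
```python
from h import *
st()
for n in('side','scene','wrist'):
    T=tool(); im=eyes.read_camera(n); cv2.imwrite(f'pics/{n}9.png',im)
    for t in('board_top_edge','control_board'):
        r=finder.spot_point(n,t); print(n,t,[(np.round(q['xyz'],1).tolist(),round(q['confidence'],2)) for q in r[:1]])
```

```text
{'time': 18.083, 'joint_positions': [0.01, 0.564, 1.789, 0.003, 0.786, -0.777], 'eef_pos': [488.396, 121.742, -4.729], 'eef_rot': [1.202, 2.901, 0.004], 'contact_force': [-0.434, -0.808, -0.016], 'finger_gap': 87.758}
side board_top_edge [([458.4, 96.9, 3.9], 0.77)]
side control_board [([489.0, 113.7, 1.5], 0.92)]
scene board_top_edge [([461.7, 91.0, 1.3], 0.63)]
scene control_board [([487.4, 113.3, 1.7], 0.92)]
wrist board_top_edge [([464.3, 89.9, 3.3], 0.57)]
wrist control_board [([485.4, 115.8, -2.4], 0.94)]
```

The networks put the board about 8 mm along the tool's −y, still flat, so one finger rode up over it. The real tips are about 20 mm above the reported TCP. I'll re-centre and descend to table contact.

>>> drive_tool(moves=[{"tx": -1.6,"ty": -7.9,"tz": 0,"wx": 0,"wy": 0,"wz": 0,"hand": 1},{"tx": -1.6,"ty": -7.9,"tz": 4,"wx": 0,"wy": 0,"wz": 0,"hand": 1},{"tx": -1.6,"ty": -7.9,"tz": 8,"wx": 0,"wy": 0,"wz": 0,"hand": 1},{"tx": -1.6,"ty": -7.9,"tz": 10,"wx": 0,"wy": 0,"wz": 0,"hand": 1},{"tx": -1.6,"ty": -7.9,"tz": 10.5,"wx": 0,"wy": 0,"wz": 0,"hand": 1}])

```text
time: 18.95
eef_pos: [483.8, 115.1, -15.7]
eef_rot: [1.202, 2.902, 0.004]
contact_force: [-0.5, 0.3, -0.0]
finger_gap: 88.4
```

>>> drive_tool(moves=[{"tx": 0,"ty": 0,"tz": 1,"wx": 0,"wy": 0,"wz": 0,"hand": 1},{"tx": 0,"ty": 0,"tz": 2,"wx": 0,"wy": 0,"wz": 0,"hand": 1},{"tx": 0,"ty": 0,"tz": 2,"wx": 0,"wy": 0,"wz": 0,"hand": 1}])

```text
time: 19.2
eef_pos: [483.8, 115.1, -17.9]
eef_rot: [1.202, 2.902, 0.004]
contact_force: [-0.9, -0.6, 0.3]
finger_gap: 88.1
```

>>> drive_tool(moves=[{"tx": 0,"ty": 0,"tz": 0.8,"wx": 0,"wy": 0,"wz": 0,"hand": 1},{"tx": 0,"ty": 0,"tz": 1.6,"wx": 0,"wy": 0,"wz": 0,"hand": 1},{"tx": 0,"ty": 0,"tz": 1.6,"wx": 0,"wy": 0,"wz": 0,"hand": 1}])

```text
time: 19.45
eef_pos: [483.7, 115.1, -19.6]
eef_rot: [1.202, 2.902, 0.004]
contact_force: [-0.1, -0.1, -1.1]
finger_gap: 88.1
```

>>> drive_tool(moves=[{"tx": 0,"ty": 0,"tz": 0.8,"wx": 0,"wy": 0,"wz": 0,"hand": 1},{"tx": 0,"ty": 0,"tz": 1.2,"wx": 0,"wy": 0,"wz": 0,"hand": 1},{"tx": 0,"ty": 0,"tz": 1.2,"wx": 0,"wy": 0,"wz": 0,"hand": 1}])

```text
time: 19.7
eef_pos: [483.8, 115.1, -20.6]
eef_rot: [1.202, 2.902, 0.004]
contact_force: [-1.2, -0.7, 2.8]
finger_gap: 88.2
```

Table contact is at TCP z≈−20.5. I'll back off 1 mm and close.

>>> drive_tool(moves=[{"tx": 0,"ty": 0,"tz": -1.2,"wx": 0,"wy": 0,"wz": 0,"hand": 0.95},{"tx": 0,"ty": 0,"tz": -1.2,"wx": 0,"wy": 0,"wz": 0,"hand": 0.8},{"tx": 0,"ty": 0,"tz": -1.2,"wx": 0,"wy": 0,"wz": 0,"hand": 0.7},{"tx": 0,"ty": 0,"tz": -1.2,"wx": 0,"wy": 0,"wz": 0,"hand": 0.7},{"tx": 0,"ty": 0,"tz": -1.2,"wx": 0,"wy": 0,"wz": 0,"hand": 0.7},{"tx": 0,"ty": 0,"tz": -1.2,"wx": 0,"wy": 0,"wz": 0,"hand": 0.7}], force=20)

```text
time: 20.2
eef_pos: [483.9, 115.2, -19.4]
eef_rot: [1.202, 2.902, 0.004]
contact_force: [1.0, 0.5, 0.2]
finger_gap: 65.6
```

Gripped at 65.6 mm. I'll lift and carry it, turning to align with the rail and viewing the holder on the way.

>>> drive_tool(moves=[{"tx": 0,"ty": 0,"tz": -5,"wx": 0,"wy": 0,"wz": 0,"hand": 0.6},{"tx": 0,"ty": 0,"tz": -20,"wx": 0,"wy": 0,"wz": 0,"hand": 0.6},{"tx": 0,"ty": 0,"tz": -50,"wx": 0,"wy": 0,"wz": 0,"hand": 0.6},{"tx": 0,"ty": 0,"tz": -85,"wx": 0,"wy": 0,"wz": 7,"hand": 0.6},{"tx": 0,"ty": 0,"tz": -120,"wx": 0,"wy": 0,"wz": 14,"hand": 0.6},{"tx": 0,"ty": 0,"tz": -150,"wx": 0,"wy": 0,"wz": 21,"hand": 0.6},{"tx": 0,"ty": 0,"tz": -165,"wx": 0,"wy": 0,"wz": 28,"hand": 0.6},{"tx": 0,"ty": 0,"tz": -170,"wx": 0,"wy": 0,"wz": 35,"hand": 0.6},{"tx": 0,"ty": 0,"tz": -170,"wx": 0,"wy": 0,"wz": 42,"hand": 0.6},{"tx": 0,"ty": 0,"tz": -170,"wx": 0,"wy": 0,"wz": 45,"hand": 0.6}], force=35)

```text
time: 21.03
eef_pos: [483.4, 114.8, 151.2]
eef_rot: [-2.228, -2.214, -0.004]
contact_force: [-0.2, 0.2, -2.1]
finger_gap: 65.3
```

Run:
```python
from h import *
st()
for n in('side','scene','wrist'):
    T=tool(); im=eyes.read_camera(n); cv2.imwrite(f'pics/{n}10.png',im)
    for t in('board_top_edge','control_board','holder','sliding_jaw','board_seat','lever_pivot','lever_tip'):
        r=finder.spot_point(n,t); print(n,t,[(np.round(q['xyz'],1).tolist(),round(q['confidence'],2)) for q in r[:1]])
goto([526,-270,170],Rd(0,90))
```

```text
{'time': 21.033, 'joint_positions': [-0.004, 0.315, 1.678, 0.002, 1.147, 0.001], 'eef_pos': [483.419, 114.781, 151.223], 'eef_rot': [-2.228, -2.214, -0.004], 'contact_force': [-0.183, 0.236, -2.15], 'finger_gap': 65.261}
side board_top_edge [([447.1, 110.9, 173.1], 0.62)]
side control_board [([487.8, 113.0, 169.8], 0.89)]
side holder [([524.5, -160.7, -0.0], 0.77)]
side sliding_jaw [([529.3, -92.1, -0.4], 0.64)]
side board_seat [([522.3, -161.7, 34.5], 0.94)]
side lever_pivot [([531.6, -27.2, 67.0], 0.49)]
side lever_tip [([466.2, -21.9, 67.2], 0.51)]
scene board_top_edge [([523.3, -157.0, 31.9], 0.66)]
scene control_board [([489.2, 113.4, 174.6], 0.59)]
scene holder [([528.6, -160.7, -2.0], 0.63)]
scene sliding_jaw [([397.2, -267.4, 1.1], 0.62)]
scene board_seat [([523.5, -160.4, 34.9], 0.7)]
scene lever_pivot []
scene lever_tip []
wrist board_top_edge [([447.9, 114.1, 173.3], 0.82)]
wrist control_board [([483.6, 112.0, 168.2], 0.9)]
wrist holder [([480.3, 113.0, 167.2], 0.72)]
wrist sliding_jaw [([527.1, -90.8, 2.5], 0.66)]
wrist board_seat [([529.7, -161.6, 2.7], 0.24)]
wrist lever_pivot [([530.2, -25.0, 68.9], 0.46)]
wrist lever_tip [([527.0, -162.8, 2.9], 0.53)]
shift [-384.8   42.4  -20.1]
turn deg [ 0.1 -0.1 -0. ]
```

>>> drive_tool(moves=[{"tx": -25,"ty": 3,"tz": -10,"wx": 0,"wy": 0,"wz": 0,"hand": 0.6},{"tx": -65,"ty": 8,"tz": -20,"wx": 0,"wy": 0,"wz": 0,"hand": 0.6},{"tx": -105,"ty": 13,"tz": -20,"wx": 0,"wy": 0,"wz": 0,"hand": 0.6},{"tx": -145,"ty": 18,"tz": -20,"wx": 0,"wy": 0,"wz": 0,"hand": 0.6},{"tx": -185,"ty": 23,"tz": -20,"wx": 0,"wy": 0,"wz": 0,"hand": 0.6},{"tx": -225,"ty": 28,"tz": -20,"wx": 0,"wy": 0,"wz": 0,"hand": 0.6},{"tx": -265,"ty": 33,"tz": -20,"wx": 0,"wy": 0,"wz": 0,"hand": 0.6},{"tx": -305,"ty": 38,"tz": -20,"wx": 0,"wy": 0,"wz": 0,"hand": 0.6},{"tx": -345,"ty": 42,"tz": -20,"wx": 0,"wy": 0,"wz": 0,"hand": 0.6},{"tx": -365,"ty": 42,"tz": -20,"wx": 0,"wy": 0,"wz": 0,"hand": 0.6}])

```text
time: 23.07
eef_pos: [525.4, -254.5, 169.6]
eef_rot: [2.224, 2.218, 0.003]
contact_force: [0.2, -0.5, -2.6]
finger_gap: 65.1
```

>>> drive_tool(moves=[{"tx": 0,"ty": 0,"tz": 0,"wx": 0,"wy": 0,"wz": 0,"hand": 0.6},{"tx": 0,"ty": 0,"tz": 0,"wx": 0,"wy": 0,"wz": 0,"hand": 0.6}])

```text
time: 23.23
eef_pos: [525.1, -255.3, 169.1]
eef_rot: [-2.226, -2.216, -0.003]
contact_force: [-0.1, 0.9, -1.8]
finger_gap: 65.4
```

Run:
```python
from h import *
st()
T=tool(); im=eyes.read_camera('wrist'); cv2.imwrite('pics/w11.png',im); np.save('T11.npy',T)
for t in('holder','sliding_jaw','board_seat','lever_pivot','lever_tip','control_board'):
    r=finder.spot_point('wrist',t); print(t,[(np.round(q['xyz'],1).tolist(),round(q['confidence'],2)) for q in r[:2]])
# overlay of holder model for numbers
def H(o,yaw):
    c,s=np.cos(yaw),np.sin(yaw); return lambda x,y,z: np.array([o[0]+c*x-s*y,o[1]+s*x+c*y,z])
f=H((526,-160.5),0)
print(np.round(proj('wrist',[f(-15,-76,30),f(15,-76,30),f(-22,-43,47),f(22,-43,47),f(-15,70,30),f(15,70,30),f(-22,66,47),f(22,66,47)],T)).tolist())
vis=im.copy()
for q in proj('wrist',[f(x,y,z) for x,y,z in [(-22,-43,47),(22,-43,47),(-15,-30,30),(15,-30,30),(-15,60,30),(15,60,30),(-22,66,47),(22,66,47),(0,134,73),(-66,134,68)]],T): cv2.circle(vis,tuple(np.int32(q)),1,(0,0,255),-1)
cv2.imwrite('pics/c11.png',cv2.resize(vis[0:260,170:470],None,fx=2.6,fy=2.3,interpolation=cv2.INTER_CUBIC))
```

```text
{'time': 23.233, 'joint_positions': [-0.654, 0.481, 1.384, 0.002, 1.277, -0.65], 'eef_pos': [525.096, -255.298, 169.054], 'eef_rot': [-2.226, -2.216, -0.003], 'contact_force': [-0.135, 0.948, -1.815], 'finger_gap': 65.387}
holder [([528.1, -162.7, 5.3], 0.62)]
sliding_jaw [([530.3, -91.3, -0.4], 0.56)]
board_seat [([523.0, -161.9, 29.6], 0.56)]
lever_pivot []
lever_tip [([525.8, -255.0, 185.8], 0.4)]
control_board [([521.5, -257.2, 183.9], 0.7)]
[[308.0, 168.0], [337.0, 168.0], [300.0, 137.0], [345.0, 137.0], [305.0, 11.0], [338.0, 11.0], [296.0, 10.0], [347.0, 9.0]]
```

View pics/c11.png

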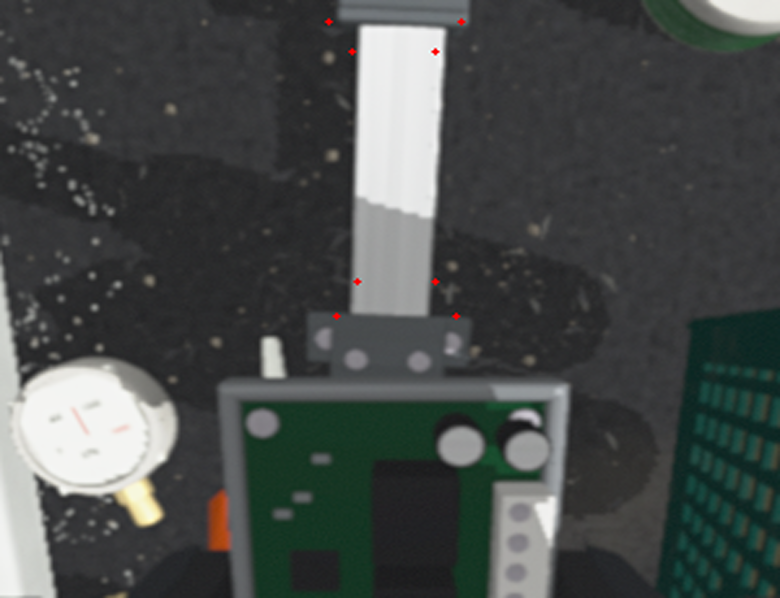

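The wrist view shows the rail tilted about −2.9° from my model: its centre is 2 mm left at crop y=282 and 2.7 mm right at y=52. Both lips lie on the predicted rows 316 and 22. The board is held square, its far end at crop row 384.

Run:
```python
from h import *
T=np.load('T11.npy')
e=unproj('wrist',[(220/2.6+170,384/2.3),(568/2.6+170,384/2.3)],T[2,3]+27.4,T); m=e.mean(0)
print('end',np.round(e,1).tolist()); off=(T[:3,:3].T@(m-T[:3,3])); print('end mid in tool',np.round(off,1))
cx=off[0]-50; print('centre offset tool x',cx,'y',off[1])
D=Rd(-2.9,90); ya=np.radians(-2.9); hy=np.array([-np.sin(ya),np.cos(ya),0]); seat=np.array([525.6,-161,0])
for yh,z in((9,110),(9,16),(9,10.6),(0,10.6)):
    p=seat+yh*hy; p[2]=z; p-=D[:,0]*(-2); p[:2]-=0
    print(yh,z,np.round(p,1)); goto(p,D)
st()
```

```text
end [[492.6, -205.1, 196.5], [556.6, -205.5, 196.5]]
end mid in tool [ 50.1  -0.7 -27.3]
centre offset tool x 0.05385961320238408 y -0.6647275875711413
9 110 [ 526.2 -150.   110. ]
shift [103.4   0.3  59.9]
turn deg [ 0.1 -0.1  2.8]
9 16 [ 526.2 -150.    16. ]
shift [1.033e+02 1.000e-01 1.539e+02]
turn deg [ 0.1 -0.1  2.8]
9 10.6 [ 526.2 -150.    10.6]
shift [1.033e+02 1.000e-01 1.593e+02]
turn deg [ 0.1 -0.1  2.8]
0 10.6 [ 525.7 -159.    10.6]
shift [ 94.3  -0.4 159.3]
turn deg [ 0.1 -0.1  2.8]
{'time': 23.583, 'joint_positions': [-0.651, 0.479, 1.385, 0.002, 1.277, -0.65], 'eef_pos': [525.633, -253.526, 169.791], 'eef_rot': [2.223, 2.219, 0.003], 'contact_force': [0.832, -0.903, -1.849], 'finger_gap': 65.6}
```

>>> drive_tool(moves=[{"tx": 30,"ty": 0,"tz": 0,"wx": 0,"wy": 0,"wz": 1,"hand": 0.6},{"tx": 70,"ty": 0,"tz": 0,"wx": 0,"wy": 0,"wz": 2.8,"hand": 0.6},{"tx": 100,"ty": 0,"tz": 15,"wx": 0,"wy": 0,"wz": 2.8,"hand": 0.6},{"tx": 105,"ty": 0.3,"tz": 45,"wx": 0,"wy": 0,"wz": 2.8,"hand": 0.6},{"tx": 105,"ty": 0.3,"tz": 80,"wx": 0,"wy": 0,"wz": 2.8,"hand": 0.6},{"tx": 105,"ty": 0.3,"tz": 110,"wx": 0,"wy": 0,"wz": 2.8,"hand": 0.6},{"tx": 105,"ty": 0.3,"tz": 125,"wx": 0,"wy": 0,"wz": 2.8,"hand": 0.6},{"tx": 105,"ty": 0.3,"tz": 130,"wx": 0,"wy": 0,"wz": 2.8,"hand": 0.6},{"tx": 105,"ty": 0.3,"tz": 130,"wx": 0,"wy": 0,"wz": 2.8,"hand": 0.6}])

```text
time: 24.33
eef_pos: [526.0, -147.9, 39.3]
eef_rot: [-2.275, -2.165, -0.003]
contact_force: [0.3, 0.7, -1.7]
finger_gap: 65.3
```

Run:
```python
from h import *
st()
D=Rd(-2.9,90); ya=np.radians(-2.9); hy=np.array([-np.sin(ya),np.cos(ya),0]); hx=np.array([np.cos(ya),np.sin(ya),0]); seat=np.array([525.6,-161,0])
for n in('side','scene','wrist'):
    T=tool(); eyes.read_camera(n)
    for t in('control_board','board_seat','sliding_jaw'):
        r=finder.spot_point(n,t)
        for q in r[:1]: d=np.array(q['xyz'])-seat; print(n,t,'holder frame',np.round([d@hx,d@hy,d[2]],1),round(q['confidence'],2))
d=tool()[:3,3]-seat; print('tcp in holder',np.round([d@hx,d@hy,d[2]],1)); goto(tool()[:3,3],D)
```

```text
{'time': 24.333, 'joint_positions': [-0.489, 0.563, 1.632, 0.002, 0.946, -0.441], 'eef_pos': [526.018, -147.88, 39.306], 'eef_rot': [-2.275, -2.165, -0.003], 'contact_force': [0.275, 0.725, -1.707], 'finger_gap': 65.282}
side control_board holder frame [ 3.1 13.4 55.7] 0.86
side board_seat holder frame [-5.7  0.7 32.1] 0.61
side sliding_jaw holder frame [ 1.  69.9  3.2] 0.67
scene control_board holder frame [ 3.7 10.8 61.9] 0.98
scene board_seat holder frame [ 1.5 -2.6 32.9] 0.72
wrist control_board holder frame [-0.5 13.5 60.1] 0.97
wrist board_seat holder frame [125.8 111.1  -1.8] 0.5
wrist sliding_jaw holder frame [-0.1 73.2 -2.9] 0.9
tcp in holder [ 0.1 12.6 40.1]
shift [0. 0. 0.]
turn deg [ 0.1 -0.1  0. ]
```

>>> drive_tool(moves=[{"tx": -2,"ty": 0,"tz": 8,"wx": 0,"wy": 0,"wz": 0,"hand": 0.6},{"tx": -2,"ty": 0,"tz": 18,"wx": 0,"wy": 0,"wz": 0,"hand": 0.6},{"tx": -2,"ty": 0,"tz": 25,"wx": 0,"wy": 0,"wz": 0,"hand": 0.6},{"tx": -2,"ty": 0,"tz": 27,"wx": 0,"wy": 0,"wz": 0,"hand": 0.6},{"tx": -2,"ty": 0,"tz": 27.5,"wx": 0,"wy": 0,"wz": 0,"hand": 0.6}])

```text
time: 25.35
eef_pos: [525.8, -150.1, 11.5]
eef_rot: [-2.276, -2.164, -0.003]
contact_force: [-0.1, 0.4, -1.3]
finger_gap: 65.3
```

>>> drive_tool(moves=[{"tx": 0,"ty": 0,"tz": 0.8,"wx": 0,"wy": 0,"wz": 0,"hand": 0.6},{"tx": 0,"ty": 0,"tz": 1.5,"wx": 0,"wy": 0,"wz": 0,"hand": 0.6},{"tx": 0,"ty": 0,"tz": 1.5,"wx": 0,"wy": 0,"wz": 0,"hand": 0.6}])

```text
time: 25.6
eef_pos: [526.0, -150.2, 10.7]
eef_rot: [-2.276, -2.165, -0.003]
contact_force: [-2.0, 1.9, 3.5]
finger_gap: 65.1
```

On the rail (Fz +3.5 N). Now I slide it toward the fixed jaw.

>>> drive_tool(moves=[{"tx": -2,"ty": 0,"tz": -0.4,"wx": 0,"wy": 0,"wz": 0,"hand": 0.6},{"tx": -4,"ty": 0,"tz": -0.4,"wx": 0,"wy": 0,"wz": 0,"hand": 0.6},{"tx": -6,"ty": 0,"tz": -0.4,"wx": 0,"wy": 0,"wz": 0,"hand": 0.6},{"tx": -7,"ty": 0,"tz": -0.4,"wx": 0,"wy": 0,"wz": 0,"hand": 0.6},{"tx": -7,"ty": 0,"tz": -0.4,"wx": 0,"wy": 0,"wz": 0,"hand": 0.6}])

```text
time: 26.02
eef_pos: [525.6, -157.5, 10.9]
eef_rot: [-2.276, -2.164, -0.003]
contact_force: [0.5, 0.3, -2.3]
finger_gap: 65.1
```

>>> drive_tool(moves=[{"tx": -1,"ty": 0,"tz": 0,"wx": 0,"wy": 0,"wz": 0,"hand": 0.6},{"tx": -2,"ty": 0,"tz": 0,"wx": 0,"wy": 0,"wz": 0,"hand": 0.6},{"tx": -2,"ty": 0,"tz": 0,"wx": 0,"wy": 0,"wz": 0,"hand": 0.6}])

```text
time: 26.27
eef_pos: [525.5, -159.7, 10.9]
eef_rot: [-2.277, -2.164, -0.003]
contact_force: [0.1, 0.0, -0.8]
finger_gap: 65.2
```

>>> drive_tool(moves=[{"tx": -0.8,"ty": 0,"tz": 0,"wx": 0,"wy": 0,"wz": 0,"hand": 0.6},{"tx": -1.5,"ty": 0,"tz": 0,"wx": 0,"wy": 0,"wz": 0,"hand": 0.6},{"tx": -1.5,"ty": 0,"tz": 0,"wx": 0,"wy": 0,"wz": 0,"hand": 0.6}])

```text
time: 26.52
eef_pos: [525.4, -160.2, 10.8]
eef_rot: [-2.275, -2.163, -0.004]
contact_force: [0.7, 5.7, -1.1]
finger_gap: 65.5
```

Run:
```python
from h import *
st()
ya=np.radians(-2.9); hy=np.array([-np.sin(ya),np.cos(ya),0]); hx=np.array([np.cos(ya),np.sin(ya),0]); seat=np.array([525.6,-161,0])
for n in('side','scene','wrist'):
    eyes.read_camera(n)
    for t in('control_board','sliding_jaw'):
        for q in finder.spot_point(n,t)[:1]: d=np.array(q['xyz'])-seat; print(n,t,'holder frame',np.round([d@hx,d@hy,d[2]],1),round(q['confidence'],2))
```

```text
{'time': 26.517, 'joint_positions': [-0.511, 0.613, 1.638, 0.004, 0.891, -0.463], 'eef_pos': [525.402, -160.205, 10.767], 'eef_rot': [-2.275, -2.163, -0.004], 'contact_force': [0.653, 5.704, -1.084], 'finger_gap': 65.523}
side control_board holder frame [ 1.8 -3.2 31.8] 0.83
side sliding_jaw holder frame [-51.5 432.3   2. ] 0.55
scene control_board holder frame [ 3.6 -2.2 31.6] 0.93
scene sliding_jaw holder frame [ -8.9 131.6  68.2] 0.75
wrist control_board holder frame [ 0.1 -0.3 28.5] 0.82
wrist sliding_jaw holder frame [ 1.1 74.2 -1. ] 0.73
```

Home: 5.7 N push against the jaw, with the board centre near 0. I lower the last bit, release and go up.

>>> drive_tool(moves=[{"tx": 0.3,"ty": 0,"tz": 0.5,"wx": 0,"wy": 0,"wz": 0,"hand": 0.6},{"tx": 0.3,"ty": 0,"tz": 0.5,"wx": 0,"wy": 0,"wz": 0,"hand": 0.78},{"tx": 0.3,"ty": 0,"tz": 0.5,"wx": 0,"wy": 0,"wz": 0,"hand": 0.9},{"tx": 0.3,"ty": 0,"tz": 0.5,"wx": 0,"wy": 0,"wz": 0,"hand": 1},{"tx": 0.3,"ty": 0,"tz": 0.5,"wx": 0,"wy": 0,"wz": 0,"hand": 1},{"tx": 0.3,"ty": 0,"tz": -10,"wx": 0,"wy": 0,"wz": 0,"hand": 1},{"tx": 0,"ty": 0,"tz": -30,"wx": 0,"wy": 0,"wz": 0,"hand": 1},{"tx": 0,"ty": 0,"tz": -65,"wx": 0,"wy": 0,"wz": 0,"hand": 1},{"tx": 0,"ty": 0,"tz": -100,"wx": 0,"wy": 0,"wz": 0,"hand": 1},{"tx": 0,"ty": 0,"tz": -140,"wx": 0,"wy": 0,"wz": 0,"hand": 1}], force=20)

```text
time: 27.8
eef_pos: [524.7, -160.3, 152.5]
eef_rot: [-2.274, -2.163, -0.003]
contact_force: [1.1, -0.5, 0.3]
finger_gap: 87.8
```

```bash
cat > chk.py <<'E'
from h import *
st()
ya=np.radians(-2.9); hy=np.array([-np.sin(ya),np.cos(ya),0]); hx=np.array([np.cos(ya),np.sin(ya),0]); seat=np.array([525.6,-161,0])
def chk(ts=('control_board','board_top_edge','sliding_jaw','lever_tip','lever_pivot'),cams=('side','scene','wrist')):
  for n in cams:
    eyes.read_camera(n)
    for t in ts:
        for q in finder.spot_point(n,t)[:1]: d=np.array(q['xyz'])-seat; print(n,t,'holder',np.round([d@hx,d@hy,d[2]],1),'world',np.round(q['xyz'],1),round(q['confidence'],2))
E
python3 -c "
from chk import *
chk()"
```

```text
{'time': 27.8, 'joint_positions': [-0.512, 0.423, 1.518, 0.003, 1.203, -0.462], 'eef_pos': [524.676, -160.293, 152.462], 'eef_rot': [-2.274, -2.163, -0.003], 'contact_force': [1.112, -0.528, 0.29], 'finger_gap': 87.805}
side control_board holder [ 3.3  1.8 26.8] world [ 529.  -159.4   26.8] 0.82
side board_top_edge holder [-36.9  -0.5  31.6] world [ 488.7 -159.6   31.6] 0.88
side sliding_jaw holder [ 0.3 72.2  0.8] world [529.6 -88.9   0.8] 0.64
side lever_tip holder [-67.8 136.5  69. ] world [464.8 -21.2  69. ] 0.81
side lever_pivot holder [ -1.1 133.2  68.7] world [531.2 -27.9  68.7] 0.72
scene control_board holder [-0.2 -0.6 30.6] world [ 525.4 -161.6   30.6] 0.76
scene board_top_edge holder [-30.6   0.7  30.6] world [ 495.1 -158.8   30.6] 0.66
scene sliding_jaw holder [-0.5 69.4  2.8] world [528.6 -91.7   2.8] 0.59
scene lever_tip holder [-65.1 131.2  70.9] world [467.2 -26.7  70.9] 0.45
scene lever_pivot holder [ -7.1 135.7  64.7] world [525.4 -25.1  64.7] 0.72
wrist control_board holder [-0.2 -0.5 31.9] world [ 525.4 -161.5   31.9] 0.61
wrist board_top_edge holder [-38.2  -2.1  32.5] world [ 487.3 -161.2   32.5] 0.81
wrist sliding_jaw holder [-1.2 71.  -0.1] world [ 5.28e+02 -9.00e+01 -1.00e-01] 0.96
wrist lever_tip holder [-69.  134.4  66.9] world [463.5 -23.3  66.9] 0.88
```

The board is seated. Next is the lever: I'll cage its handle between the open fingers, tool y along the tangent.

>>> drive_tool(moves=[{"tx": 30,"ty": -10,"tz": 0,"wx": 0,"wy": 0,"wz": -7,"hand": 0.6},{"tx": 60,"ty": -20,"tz": 0,"wx": 0,"wy": 0,"wz": -14,"hand": 0.4},{"tx": 90,"ty": -30,"tz": 0,"wx": 0,"wy": 0,"wz": -21,"hand": 0.36},{"tx": 115,"ty": -40,"tz": 0,"wx": 0,"wy": 0,"wz": -28,"hand": 0.36},{"tx": 133,"ty": -49,"tz": 10,"wx": 0,"wy": 0,"wz": -35,"hand": 0.36},{"tx": 133,"ty": -49,"tz": 20,"wx": 0,"wy": 0,"wz": -42,"hand": 0.36},{"tx": 133,"ty": -49,"tz": 30,"wx": 0,"wy": 0,"wz": -49,"hand": 0.36},{"tx": 133,"ty": -49,"tz": 40,"wx": 0,"wy": 0,"wz": -56,"hand": 0.36},{"tx": 133,"ty": -49,"tz": 42,"wx": 0,"wy": 0,"wz": -63,"hand": 0.36},{"tx": 133,"ty": -49,"tz": 42,"wx": 0,"wy": 0,"wz": -70,"hand": 0.36}])

```text
time: 29.53
eef_pos: [482.7, -25.0, 108.4]
eef_rot: [-0.613, -3.08, -0.005]
contact_force: [0.1, 0.6, 0.5]
finger_gap: 31.8
```

```bash
cat >> chk.py <<'E'
piv=seat+134*hy
def lev(th,r,z):
    p=piv+r*(-np.cos(th)*hx+np.sin(th)*hy); p[2]=z; goto(p,Rd(87.1-np.degrees(th),90))
E
python3 -c "
from chk import *
lev(0,50,110); lev(0,50,40)
chk(('lever_tip','lever_pivot'))"
```

```text
{'time': 29.533, 'joint_positions': [-0.297, 0.344, 1.765, 0.003, 1.035, -1.476], 'eef_pos': [482.69, -25.049, 108.447], 'eef_rot': [-0.613, -3.08, -0.005], 'contact_force': [0.082, 0.56, 0.519], 'finger_gap': 31.818}
shift [ 0.4  0.3 -1.6]
turn deg [  0.2  -0.1 -19.6]
shift [ 0.2  0.1 68.4]
turn deg [  0.2  -0.1 -19.6]
side lever_tip holder [-65.7 135.2  65.7] world [466.8 -22.6  65.7] 0.72
side lever_pivot holder [ -1.8 135.9  70.7] world [530.7 -25.2  70.7] 0.81
scene lever_tip holder [-65.7 134.8  68.7] world [466.8 -23.   68.7] 0.45
scene lever_pivot holder [ -3.8 133.1  68.1] world [528.5 -27.9  68.1] 0.65
wrist lever_tip holder [-68.7 134.3  67.8] world [463.8 -23.4  67.8] 0.73
wrist lever_pivot holder [1.000e-01 1.327e+02 6.560e+01] world [532.4 -28.5  65.6] 0.71
```

Nets and model agree. I turn the last 20° and descend to cage the handle.

>>> drive_tool(moves=[{"tx": 0,"ty": 0,"tz": 0,"wx": 0,"wy": 0,"wz": -7,"hand": 0.36},{"tx": 0,"ty": 0,"tz": 0,"wx": 0,"wy": 0,"wz": -14,"hand": 0.36},{"tx": 0,"ty": 0,"tz": 10,"wx": 0,"wy": 0,"wz": -19.6,"hand": 0.36},{"tx": 0,"ty": 0,"tz": 25,"wx": 0,"wy": 0,"wz": -19.6,"hand": 0.36},{"tx": 0,"ty": 0,"tz": 40,"wx": 0,"wy": 0,"wz": -19.6,"hand": 0.36},{"tx": 0,"ty": 0,"tz": 55,"wx": 0,"wy": 0,"wz": -19.6,"hand": 0.36},{"tx": 0,"ty": 0,"tz": 66,"wx": 0,"wy": 0,"wz": -19.6,"hand": 0.36},{"tx": 0,"ty": 0,"tz": 68,"wx": 0,"wy": 0,"wz": -19.6,"hand": 0.36},{"tx": 0,"ty": 0,"tz": 68,"wx": 0,"wy": 0,"wz": -19.6,"hand": 0.25},{"tx": 0,"ty": 0,"tz": 68,"wx": 0,"wy": 0,"wz": -19.6,"hand": 0.22}], force=20)

```text
time: 30.82
eef_pos: [483.5, -25.1, 41.8]
eef_rot: [0.093, 3.139, 0.004]
contact_force: [-0.8, -0.1, -0.0]
finger_gap: 20.6
```

```bash
python3 -c "
from chk import *
for t in (0,.15,.3,.45,.6,.75,.9): print(t); lev(t,50,40)"
```

```text
{'time': 30.817, 'joint_positions': [-0.296, 0.449, 1.821, 0.004, 0.87, -1.811], 'eef_pos': [483.511, -25.121, 41.796], 'eef_rot': [0.093, 3.139, 0.004], 'contact_force': [-0.817, -0.086, -0.04], 'finger_gap': 20.629}
0
shift [1.1 0.4 1.8]
turn deg [ 0.2  0.1 -0.5]
0.15
shift [0.6 7.9 1.8]
turn deg [0.2 0.1 8.1]
0.3
shift [-1.  15.2  1.8]
turn deg [ 0.2  0.  16.7]
0.45
shift [-3.7 22.2  1.9]
turn deg [ 0.2  0.  25.3]
0.6
shift [-7.4 28.7  1.9]
turn deg [ 0.2  0.  33.9]
0.75
shift [-12.   34.6   1.9]
turn deg [ 0.2  0.  42.5]
0.9
shift [-17.5  39.7   1.9]
turn deg [ 0.2 -0.  51.1]
```

>>> drive_tool(moves=[{"tx": 0.8,"ty": 4,"tz": 1.8,"wx": 0,"wy": 0,"wz": 4,"hand": 0.22},{"tx": 0.6,"ty": 8,"tz": 1.8,"wx": 0,"wy": 0,"wz": 8,"hand": 0.22},{"tx": 0,"ty": 11.6,"tz": 1.8,"wx": 0,"wy": 0,"wz": 12.4,"hand": 0.22},{"tx": -1,"ty": 15.2,"tz": 1.8,"wx": 0,"wy": 0,"wz": 16.7,"hand": 0.22},{"tx": -2.2,"ty": 18.8,"tz": 1.8,"wx": 0,"wy": 0,"wz": 21,"hand": 0.22},{"tx": -3.7,"ty": 22.2,"tz": 1.8,"wx": 0,"wy": 0,"wz": 25.3,"hand": 0.22},{"tx": -5.4,"ty": 25.6,"tz": 1.8,"wx": 0,"wy": 0,"wz": 29.6,"hand": 0.22},{"tx": -7.4,"ty": 28.7,"tz": 1.8,"wx": 0,"wy": 0,"wz": 33.9,"hand": 0.22},{"tx": -9.6,"ty": 31.8,"tz": 1.8,"wx": 0,"wy": 0,"wz": 38.2,"hand": 0.22},{"tx": -12,"ty": 34.6,"tz": 1.8,"wx": 0,"wy": 0,"wz": 42.5,"hand": 0.22}])

```text
time: 31.65
eef_pos: [497.7, 8.5, 40.9]
eef_rot: [1.229, 2.89, 0.004]
contact_force: [-2.1, -1.8, -0.7]
finger_gap: 19.5
```

```bash
python3 -c "
from chk import *
for t in (.8,.9,1.,1.1,1.2,1.3,1.4): print(t); lev(t,50,40)
chk(('lever_tip','sliding_jaw','control_board'))"
```

```text
{'time': 31.65, 'joint_positions': [-0.22, 0.474, 1.782, 0.003, 0.884, -0.988], 'eef_pos': [497.672, 8.521, 40.854], 'eef_rot': [1.229, 2.89, 0.004], 'contact_force': [-2.051, -1.807, -0.695], 'finger_gap': 19.514}
0.8
shift [0.2 2.6 0.9]
turn deg [ 0.2 -0.   2.6]
0.9
shift [-0.3  7.5  0.9]
turn deg [ 0.1 -0.   8.4]
1.0
shift [-1.3 12.4  0.9]
turn deg [ 0.1 -0.  14.1]
1.1
shift [-2.8 17.2  0.9]
turn deg [ 0.1 -0.  19.8]
1.2
shift [-4.7 21.8  0.9]
turn deg [ 0.1 -0.  25.6]
1.3
shift [-7.1 26.2  0.9]
turn deg [ 0.1 -0.1 31.3]
1.4
shift [-9.9 30.4  0.9]
turn deg [ 0.1 -0.1 37. ]
side lever_tip holder [-53.3 177.8  64.6] world [481.4  19.3  64.6] 0.45
side sliding_jaw holder [ 0.2 59.9  1.5] world [ 528.8 -101.2    1.5] 0.69
side control_board holder [ 2.1  1.7 27.7] world [ 527.8 -159.4   27.7] 0.93
scene lever_tip holder [-52.3 179.5  68.3] world [482.4  20.9  68.3] 0.4
scene sliding_jaw holder [-0.7 58.6  4.7] world [ 527.9 -102.4    4.7] 0.57
scene control_board holder [-97.2 432.6  29. ] world [450.4 276.   29. ] 0.59
wrist lever_tip holder [-50.8 175.9  66.9] world [483.8  17.2  66.9] 0.63
```

>>> drive_tool(moves=[{"tx": 0.2,"ty": 4,"tz": 0.9,"wx": 0,"wy": 0,"wz": 4,"hand": 0.22},{"tx": -0.3,"ty": 7.5,"tz": 0.9,"wx": 0,"wy": 0,"wz": 8.4,"hand": 0.22},{"tx": -0.8,"ty": 10,"tz": 0.9,"wx": 0,"wy": 0,"wz": 11.3,"hand": 0.22},{"tx": -1.3,"ty": 12.4,"tz": 0.9,"wx": 0,"wy": 0,"wz": 14.1,"hand": 0.22},{"tx": -2,"ty": 14.8,"tz": 0.9,"wx": 0,"wy": 0,"wz": 17,"hand": 0.22},{"tx": -2.8,"ty": 17.2,"tz": 0.9,"wx": 0,"wy": 0,"wz": 19.8,"hand": 0.22},{"tx": -3.7,"ty": 19.5,"tz": 0.9,"wx": 0,"wy": 0,"wz": 22.7,"hand": 0.22},{"tx": -4.7,"ty": 21.8,"tz": 0.9,"wx": 0,"wy": 0,"wz": 25.6,"hand": 0.22},{"tx": -5.8,"ty": 24,"tz": 0.9,"wx": 0,"wy": 0,"wz": 28.4,"hand": 0.22}])

```text
time: 33.0
eef_pos: [518.4, 21.2, 39.3]
eef_rot: [-1.898, -2.502, -0.003]
contact_force: [-3.0, -0.8, 2.0]
finger_gap: 19.6
```

```bash
python3 -c "
from chk import *
for t in (1.25,1.3,1.35,1.4,1.45,1.5): print(t); lev(t,50,40)
chk(('lever_tip','sliding_jaw','control_board'))"
```

```text
{'time': 33.0, 'joint_positions': [-0.187, 0.515, 1.718, 0.003, 0.909, -0.461], 'eef_pos': [518.423, 21.156, 39.251], 'eef_rot': [-1.898, -2.502, -0.003], 'contact_force': [-2.969, -0.759, 2.029], 'finger_gap': 19.58}
1.25
shift [-0.3  0.6 -0.7]
turn deg [ 0.  -0.1  0.1]
1.3
shift [-0.4  3.  -0.7]
turn deg [ 0.  -0.1  3. ]
1.35
shift [-0.6  5.5 -0.7]
turn deg [ 0.  -0.1  5.9]
1.4
shift [-0.9  8.  -0.7]
turn deg [ 0.  -0.1  8.7]
1.45
shift [-1.3 10.5 -0.7]
turn deg [ 0.  -0.1 11.6]
1.5
shift [-1.9 12.9 -0.7]
turn deg [ 0.  -0.1 14.5]
side lever_tip holder [-24.  198.3  68.6] world [511.7  38.3  68.6] 0.73
side control_board holder [ 1.7  1.7 28.4] world [ 527.4 -159.4   28.4] 0.81
scene lever_tip holder [-28.  196.1  67.9] world [507.6  36.3  67.9] 0.63
scene sliding_jaw holder [-2.8 53.5  2.3] world [ 525.5 -107.4    2.3] 0.39
scene control_board holder [ 0.2 -0.9 30.7] world [ 525.8 -161.9   30.7] 0.53
wrist lever_tip holder [-28.9 194.2  67.8] world [506.6  34.4  67.8] 0.94
wrist sliding_jaw holder [ 1.2 51.4  0.7] world [ 529.4 -109.7    0.7] 0.75
```

Lever at about 1.15. I continue in small steps while watching the force.

>>> drive_tool(moves=[{"tx": -0.3,"ty": 2,"tz": -0.5,"wx": 0,"wy": 0,"wz": 2,"hand": 0.22},{"tx": -0.4,"ty": 3.8,"tz": -0.5,"wx": 0,"wy": 0,"wz": 4,"hand": 0.22},{"tx": -0.5,"ty": 4.5,"tz": -0.5,"wx": 0,"wy": 0,"wz": 4.5,"hand": 0.22},{"tx": -0.5,"ty": 4.5,"tz": -0.5,"wx": 0,"wy": 0,"wz": 4.5,"hand": 0.22}])

```text
time: 33.93
eef_pos: [522.5, 22.1, 39.4]
eef_rot: [-1.991, -2.427, -0.003]
contact_force: [-3.8, -0.8, -1.1]
finger_gap: 19.5
```

>>> drive_tool(moves=[{"tx": 0,"ty": 1,"tz": 0,"wx": 0,"wy": 0,"wz": 1.2,"hand": 0.22},{"tx": -0.1,"ty": 2,"tz": 0,"wx": 0,"wy": 0,"wz": 2.3,"hand": 0.22},{"tx": -0.1,"ty": 2,"tz": 0,"wx": 0,"wy": 0,"wz": 2.3,"hand": 0.22}])

```text
time: 34.18
eef_pos: [523.3, 22.1, 39.2]
eef_rot: [-2.037, -2.385, 0.001]
contact_force: [-8.6, -2.7, 3.2]
finger_gap: 19.3
```

>>> drive_tool(moves=[{"tx": 0,"ty": 1.5,"tz": 0,"wx": 0,"wy": 0,"wz": 0,"hand": 0.22},{"tx": 0,"ty": 2.5,"tz": 0,"wx": 0,"wy": 0,"wz": 0,"hand": 0.22},{"tx": 0,"ty": 2.5,"tz": 0,"wx": 0,"wy": 0,"wz": 0,"hand": 0.22}])

```text
time: 34.43
eef_pos: [523.7, 22.3, 39.0]
eef_rot: [-2.033, -2.383, 0.007]
contact_force: [-13.6, -4.0, 7.4]
finger_gap: 19.6
```

```bash
python3 -c "
from chk import *
chk()"
```

```text
{'time': 34.433, 'joint_positions': [-0.181, 0.529, 1.694, 0.001, 0.928, -0.34], 'eef_pos': [523.695, 22.321, 39.025], 'eef_rot': [-2.033, -2.383, 0.007], 'contact_force': [-13.633, -3.965, 7.4], 'finger_gap': 19.595}
side control_board holder [ 2.9 -3.3 28.9] world [ 528.3 -164.4   28.9] 0.98
side board_top_edge holder [-36.8  -0.6  33.5] world [ 488.8 -159.7   33.5] 0.9
side lever_tip holder [-20.8 199.7  66.8] world [514.9  39.5  66.8] 0.45
side lever_pivot holder [ 75.4 354.    1.8] world [618.8 188.7   1.8] 0.67
scene control_board holder [ 3.7 -1.6 33.6] world [ 529.2 -162.8   33.6] 0.64
scene board_top_edge holder [-32.1   2.8  30.9] world [ 493.7 -156.6   30.9] 0.63
scene sliding_jaw holder [-2.  51.4  6.2] world [ 526.2 -109.6    6.2] 0.58
scene lever_tip holder [-20.2 201.1  68.7] world [515.6  40.9  68.7] 0.54
scene lever_pivot holder [ -9.1 132.1  66.3] world [523.2 -28.6  66.3] 0.52
wrist sliding_jaw holder [-1.5 51.4 -2.4] world [ 526.7 -109.6   -2.4] 0.71
wrist lever_tip holder [-23.4 196.6  64.2] world [512.2  36.5  64.2] 0.6
wrist lever_pivot holder [ -2.7 133.9  68.4] world [529.7 -27.1  68.4] 0.73
```

Lever at about 1.25 and the jaw is on the board. I press a bit more for a firm grip.

>>> drive_tool(moves=[{"tx": 0,"ty": 2,"tz": 0,"wx": 0,"wy": 0,"wz": 0,"hand": 0.22},{"tx": 0,"ty": 4,"tz": -0.5,"wx": 0,"wy": 0,"wz": 0,"hand": 0.22},{"tx": 0,"ty": 4,"tz": -0.5,"wx": 0,"wy": 0,"wz": 0,"hand": 0.22}])

```text
time: 35.58
eef_pos: [524.3, 22.6, 38.9]
eef_rot: [-2.027, -2.38, 0.017]
contact_force: [-19.3, -5.6, 8.6]
finger_gap: 19.3
```

>>> drive_tool(moves=[{"tx": 0,"ty": 2,"tz": -0.5,"wx": 0,"wy": 0,"wz": 0,"hand": 0.22},{"tx": 0,"ty": 4,"tz": -0.5,"wx": 0,"wy": 0,"wz": 0,"hand": 0.22},{"tx": 0,"ty": 4,"tz": -0.5,"wx": 0,"wy": 0,"wz": 0,"hand": 0.22}])

```text
time: 35.83
eef_pos: [524.3, 22.8, 38.8]
eef_rot: [-2.02, -2.376, 0.029]
contact_force: [-21.3, -6.5, 9.9]
finger_gap: 19.5
```

>>> drive_tool(moves=[{"tx": 0,"ty": 3,"tz": -1,"wx": 0,"wy": 0,"wz": 0,"hand": 0.22},{"tx": 0,"ty": 6,"tz": -1,"wx": 0,"wy": 0,"wz": 0,"hand": 0.22},{"tx": 0,"ty": 6,"tz": -1,"wx": 0,"wy": 0,"wz": 0,"hand": 0.22}])

```text
time: 36.08
eef_pos: [524.8, 23.1, 38.6]
eef_rot: [-2.01, -2.37, 0.045]
contact_force: [-28.7, -8.3, 13.0]
finger_gap: 19.9
```

>>> drive_tool(moves=[{"tx": 0,"ty": -2,"tz": 0,"wx": 0,"wy": 0,"wz": 0,"hand": 0.22},{"tx": 0,"ty": -4,"tz": 0,"wx": 0,"wy": 0,"wz": 0,"hand": 0.36},{"tx": 0,"ty": -4,"tz": 0,"wx": 0,"wy": 0,"wz": 0,"hand": 0.36},{"tx": 0,"ty": -4,"tz": 0,"wx": 0,"wy": 0,"wz": 0,"hand": 0.36}])

```text
time: 36.42
eef_pos: [521.6, 22.4, 39.1]
eef_rot: [-2.011, -2.371, 0.043]
contact_force: [0.4, -0.8, 0.0]
finger_gap: 32.1
```

>>> drive_tool(moves=[{"tx": 0,"ty": 0,"tz": -10,"wx": 0,"wy": 0,"wz": 0,"hand": 0.36},{"tx": 0,"ty": 0,"tz": -30,"wx": 0,"wy": 0,"wz": 0,"hand": 0.36},{"tx": 0,"ty": 0,"tz": -60,"wx": 0,"wy": 0,"wz": 0,"hand": 0.36},{"tx": 0,"ty": 0,"tz": -100,"wx": 0,"wy": 0,"wz": 0,"hand": 0.36},{"tx": 0,"ty": 0,"tz": -140,"wx": 0,"wy": 0,"wz": 0,"hand": 0.5},{"tx": 0,"ty": 0,"tz": -150,"wx": 0,"wy": 0,"wz": 0,"hand": 0.5},{"tx": 0,"ty": 0,"tz": -150,"wx": 0,"wy": 0,"wz": 0,"hand": 0.5}])

```text
time: 37.0
eef_pos: [529.7, 22.4, 192.7]
eef_rot: [-2.015, -2.377, 0.037]
contact_force: [-0.2, -0.7, 0.1]
finger_gap: 44.1
```

```bash
python3 -c "
from chk import *
chk()
for n in ('side','scene'):
  eyes.read_camera(n)
  for t in ('supply_board','sensor_board','rack','pressure_gauge','paste_tin','union_brass'):
    for q in finder.spot_point(n,t)[:1]: print(n,t,np.round(q['xyz']),round(q['confidence'],2))
st()"
```

```text
{'time': 37.0, 'joint_positions': [-0.175, 0.365, 1.493, -0.008, 1.318, -0.338], 'eef_pos': [529.679, 22.376, 192.669], 'eef_rot': [-2.015, -2.377, 0.037], 'contact_force': [-0.23, -0.689, 0.062], 'finger_gap': 44.088}
side control_board holder [ 2.6 -0.5 27.8] world [ 528.2 -161.6   27.8] 0.91
side board_top_edge holder [-37.3   0.9  33.6] world [ 488.4 -158.2   33.6] 0.58
side lever_tip holder [-22.4 196.6  67. ] world [513.2  36.5  67. ] 0.74
side lever_pivot holder [  1.8 135.4  68.1] world [534.2 -25.9  68.1] 0.64
scene control_board holder [ 2.2  1.8 32.2] world [ 527.9 -159.3   32.2] 0.57
scene board_top_edge holder [-34.9  -1.6  30.5] world [ 490.7 -160.8   30.5] 0.6
scene sliding_jaw holder [ 0.4 50.3 -0.1] world [ 5.285e+02 -1.108e+02 -1.000e-01] 0.71
scene lever_tip holder [-22.8 196.8  68.7] world [512.8  36.7  68.7] 0.58
scene lever_pivot holder [ -8.  131.2  65. ] world [524.2 -29.6  65. ] 0.49
wrist control_board holder [-2.   0.8 27.4] world [ 523.6 -160.1   27.4] 0.84
wrist sliding_jaw holder [ 0.7 49.4  1.4] world [ 528.8 -111.7    1.4] 0.9
wrist lever_tip holder [-24.1 196.2  68.7] world [511.5  36.2  68.7] 0.96
wrist lever_pivot holder [ -4.2 135.5  67.5] world [528.3 -25.5  67.5] 0.71
side supply_board [529. 265.  30.] 0.45
side sensor_board [458. 280.  29.] 0.49
side rack [495. 274.   3.] 0.56
side pressure_gauge [ 400. -267.   -1.] 0.9
side paste_tin [652. -58.   4.] 0.72
side union_brass [620. 189.   1.] 0.48
scene supply_board [525. 263.  29.] 0.78
scene sensor_board [652. -56.   2.] 0.55
scene rack [496. 276.  -0.] 0.59
scene pressure_gauge [ 398. -266.    1.] 0.58
scene paste_tin [657. -52.   1.] 0.66
scene union_brass [621. 189.  -1.] 0.73
{'time': 38.6, 'joint_positions': [-0.175, 0.369, 1.497, -0.008, 1.317, -0.337], 'eef_pos': [527.978, 22.475, 188.986], 'eef_rot': [-2.011, -2.371, 0.043], 'contact_force': [0.349, 0.468, -0.475], 'finger_gap': 43.999}
```

```bash
python3 -c "
from h import *
print(manip.job_done()); st()"
```

```text
the job is handed in; nothing more can be done
None
the job is handed in; nothing more can be done
```

The control board is on the board holder, component side up and clamped, and the job was handed in at about 38.6 s of the 64 s allowed.

**What I did**
- **Out of the rack and laid flat:** I drew the board out by its upper edge and set its lower edge on the worktop at a tilt. I then opened the gripper with one finger still under the board and let it down flat. The gripper's body is too wide to lay the board flat while holding it, so it came off that finger during this last lowering.
- **Onto the holder:** I picked it up by its two long edges, set it on the rail and slid it under the fixed jaw until the jaw pushed back with about 6 N. Then I let go.
- **Clamping:** I swung the lever until the sliding jaw met the board, and pressed on to about 29 N at the handle before backing off.

**Last checks (networks only; my picture views were used up)**
- **Board:** its centre is within about 3 mm of the seat, both across and along the rail, at rail height.
- **Sliding jaw:** at 49–50 mm, where 50 mm is the gripping position.
- **Lever:** about 1.22–1.25 rad. The wrist camera gave the same tip position before and after I let go, so I saw no spring-back.
- **Bystanders:** the supply board, rack, gauge, tin and union are where they started. The sensor board matched its start in one camera; the other mistook something else for it.

**What went wrong**
- **Finger height:** the real fingertips sit about 20 mm behind the stated tool point. My first close in the rack therefore missed above the board.
- **First pick-up from the worktop:** one finger rode up onto the board and shoved it about 8 mm, still flat. The retry gripped it properly.
- **Not measured:** I estimated the clamping force from the push on the lever, and did not test the board by tugging it.

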